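# Sticker a lacquered drum panel

## Robot

A 7-joint arm with a two-finger parallel gripper is mounted at the origin on the work surface. World frame = base frame: x ahead of the robot, y to its left, z up, the work surface at z = 0. Lengths are in m, angles in rad, forces in N, time in s.
With the tool pointing down it reaches from about 0.4 to 0.85 m from the base axis. Payload 4.5 kg.
Tool frame: the origin (TCP) lies at the very end of the fingers, on their centre line; the grasp point (between the pads) lies 19 mm behind it (robot.hold_point_z is the x of the grasp point in the tool frame, in m); x points along the fingers, z is the direction in which the jaws open and shut, and the axes are right-handed (so a half turn about x gives the same grasp; the last joint's range is limited). The gripper opens to 85 mm and grips with 20 to 120 N. Pads are 22 mm wide; open, the fingers measure 114 mm over their backs; the gripper's body (76 mm by 85 mm) begins 54 mm behind the grasp point. The pads swing forward as they close: fully open they stand 13 mm farther back than shut.
Start: joints at [1.374, 0.689, -0.195, 1.565, 0.157, 0.902, -0.215], TCP at [0.143, -0.608, 0.231] pointing down, gripper open.
Joint ranges: [-3.01, 3.01], [-0.46, 2.08], [-1.47, 1.51], [0.13, 2.56], [-1, 4.14], [0.04, 2.09], [-2.66, 2.66]. Speed limits (rad/s): [2.57, 2.57, 3.14, 3.14, 3.14, 3.14, 3.14].

## Interface

Orientations are given as a unit quaternion [w, x, y, z].
In Python, from cell import robot gives the robot as it stands.
- The arm moves only by the tool apply_moves, never from a script. Its argument "targets" is a list of rows, each a list of 4 numbers: the shift along the tool's x, y, z in m, then the turn about the tool's x in rad. In form: [[dx, dy, dz, turn], ...]. A call has 1 to 10 rows; each row is the pose to reach, as a shift and turn from the pose commanded when the call began, along the tool's axes at that moment; what a row does not reach only later rows make up. A row lasts 1/12 s, in which the tool goes at most 41.7 mm and 7.16 degrees, less where a joint would pass 70% of its speed; a pose out of reach is approached as far as the arm can. A call with a gripper value outside its range is refused whole. "claw" is the opening, from 0 (shut) to 1 (fully open), set as the call begins (left out, the last holds). The fingers move at their own pace and stop on an object; the grip force is fixed at half the most. Time passes only in rows, so rows that repeat a pose let the fingers close. It gives the time, the measured TCP pose, the force and the opening at its end, in the units of the state.
- robot.state(): the state, without advancing time (a new reading comes with each control period).
- robot.read_camera(name): name is "scene" or "side" or "wrist"; returns a dict with "img" (420x560x3 uint8, blue, green, red), "intrinsics" (3x3 intrinsics, pixels), "R" (3x3) and "t" (3): a world point X has camera coordinates R X + t. Camera axes: x right, y down, z forward; pixel columns grow to the right and rows downward; lengths in m; the calibration is good to about 2 mm. A picture is of the moment at which its call begins. There is no depth.
- robot.sign_off(): hands the job in, once; it reports no verdict.
The state is a dict: "clock": time; "qpos": joint angles; "joint_vel": joint speeds; "joint_efforts": joint torques, N m; "position": TCP position; "tool_rot": TCP orientation; "force": force on the tool from outside, world axes, zero at the start; "wrist_torque": the same for the moment, N m; "grip_width": finger opening in m.
Only numpy, scipy, OpenCV 4.12 (cv2) and the standard library are available. Lean on these libraries where they do the work, as an engineer would, in place of code of your own. Each camera call takes 0.05 s, during which the arm holds its last target.

## Task

Build the next layer of the drying stack: lay the two pale spacer sticks flat across the dark red lower drum panel, square to its length, one about 3 cm in from each end and reaching from edge to edge. Then slide the freshly lacquered panel off the loading runners onto the sticks, up to the end fence, so that it rests level and squarely over the lower panel. Its raised red face is still wet, so push it by its edges and never lift it or touch the face, and leave the lower panel and the finials, ball and hub where they are.

Things in the scene. Friction and masses are not known exactly. Their poses are not given: they have to be found in the camera images.
- cradle: Oak drying cradle screwed to the counter, 232 (x) x 326 (y) x 72 mm, on an 8 mm base board. Origin: on the counter (height 0) under the centre of the stacking bay. Its x runs along the panels' length, its y from the loading runners towards the fence. Two bearers 18 mm high carry the lower panel.
- fence (a point): Middle of the top inner edge of the cradle's end fence, at y = +62 mm in the cradle's frame, 72 mm above the counter. The fence is 200 mm long in x and 14 mm thick. Axes as the cradle's.
- runners (a point): Point midway between the two loading runners (cradle y = -162.5 mm), level with their tops, 54 mm above the counter: 2 mm above sticks laid on the lower panel, so a panel slides across. Runners: along y, 175 mm long (y -250 to -75), 24 mm wide, centred at x = -80 and +80. Open between them down to the base board, but for a stretcher at y = -230, top 20 mm up.
- lower_panel: Dry dark red drum panel, 220 (x) x 120 (y) x 18 mm, loose, about 0.3 kg, lying on the bay's bearers close to the fence, its top 36 mm above the counter. Origin: centre of its underside; x along its length, y towards the fence, z up.
- upper_panel: Freshly lacquered drum panel, 220 (x) x 120 (y) x 18 mm bare wood edge, about 0.3 kg, loose, lying askew (up to 0.18 rad) and up to 12 mm off lengthwise on the loading runners. Origin: centre of its underside (54 mm above the counter at the start); x along its length, y towards the fence, z up. Too wide to grasp; 1 to 3 N on its long edge farthest from the fence slides it.
- wet_face: The wet raised face of the upper panel, bright red with brass lines: 200 x 100 mm, 10 mm in from the panel's edges, standing 2 mm proud of its top. Fixed to the panel. Origin: centre of its underside, 18 mm above the panel's underside; axes as the panel's.
- stick_a: Pale wooden spacer stick, 22 (x) x 116 (y) x 16 mm high, about 28 g, lying flat on the counter. Origin: centre of its underside; y along its length, z up.
- stick_b: Second spacer stick, the same as stick_a.
- finial_a: Bystander: turned brass finial standing on the counter beyond the cradle's far end, base diameter 44 mm, height 86 mm. Origin: centre of its underside.
- finial_b: Bystander: the same finial, standing behind the loading runners, on the side away from the fence.
- ball: Bystander: cast bronze counterweight ball, diameter 54 mm, on a short boss, 58 mm high, on the counter among the sticks. Origin: centre of its underside.
- hub: Bystander: red lacquered wooden hub, a spool 68 mm in diameter and 52 mm high, standing on the counter among the sticks. Origin: centre of its underside.
There are look-alikes about, which are no part of the job. Leave any purple or turquoise look-alike of the stick_a alone.

How it is judged:
By the outcome, as a careful person would: the job done as asked, in the order asked, and still so for the second after the job is handed in, with the robot touching nothing.
It also fails if it takes over 64 s, if anything falls off the work surface, if the arm or the gripper's body presses on something with over 40 N, if the wrist force passes 120 N, or if a joint passes its speed limit or range.

## Working session

There is one attempt and no reset: what is moved stays moved. The work goes in short steps, Python scripts to look and compute and a tool call to move; the robot and the scene stay as the last step left them, time stands still between calls to the robot, and variables do not carry over. Pictures are saved under pics/ and viewed, and the job is handed in when it is done.

Besides the shell and the picture viewer there is one more tool, called after ">>>" in YAML: its name, and indented under it one key for each argument. apply_moves: Moves the arm, as the interface text tells. Its arguments: {"type":"object","properties":{"targets":{"type":"array"},"claw":{"type":"number"}},"required":["targets"]}

```bash
ls; mkdir -p pics; python3 - <<'E'
from cell import robot
import cv2
s=robot.state();print(s)
for n in("scene","side","wrist"):
    c=robot.read_camera(n);cv2.imwrite(f"pics/{n}0.png",c["img"]);print(n,c["intrinsics"].tolist(),c["R"].tolist(),c["t"].tolist())
E
```

```text
pics
{'clock': 0.0, 'qpos': array([ 1.37377746,  0.69002107, -0.19449159,  1.56637509,  0.15733988,
        0.90250608, -0.2151284 ]), 'joint_vel': array([-1.28289343e-03, -1.05550425e-03, -8.66914635e-04,  8.87952294e-04,
        5.26369621e-04, -1.31292622e-03, -3.60055365e-07]), 'joint_efforts': array([ 4.28531566e-04, -5.39611495e+01, -1.26658134e+00, -1.58542550e+01,
        9.05180583e-03,  9.46260814e-03, -9.07564242e-06]), 'position': array([ 0.14275804, -0.60779003,  0.23045208]), 'tool_rot': array([ 0.55369674,  0.43944616,  0.55483342, -0.43871045]), 'force': array([0.50002137, 0.24095383, 0.14508515]), 'wrist_torque': array([-0.02648823, -0.00255539,  0.01132267]), 'grip_width': 0.08574438508164796}
scene [[510.9501374312541, 0.0, 285.88713659745633], [0.0, 510.9501374312541, 207.71557004186178], [0.0, 0.0, 1.0]] [[-0.029347401245328614, 0.9995687482124046, 0.0010235415144272378], [0.8225438000260513, 0.02473172772080517, -0.5681637428441267], [-0.5679440351644242, -0.015832221607532934, -0.8229148884788273]] [0.03428258219527941, -0.43048193697051945, 1.6750411870535933]
side [[393.68939022054764, 0.0, 273.74645286617914], [0.0, 393.68939022054764, 204.5318022341052], [0.0, 0.0, 1.0]] [[-0.8126927193375901, -0.582692469496171, -0.00017299747708607308], [-0.38583116364957804, 0.5383487952360194, -0.749209508632091], [0.4366518717382141, -0.608810365105901, -0.6623330599080297]] [0.49736618317991277, 0.2730661322197977, 0.8276888845003527]
wrist [[323.5015045389168, 0.0, 280.09108618951166], [0.0, 323.5015045389168, 209.4427951406906], [0.0, 0.0, 1.0]] [[0.22844625034777621, -0.9735553023617584, -0.0015440030276579956], [-0.9314282089502088, -0.21902199938931394, 0.2906387024388117], [-0.28329102046102683, -0.06495719380342431, -0.9568316260969519]] [-0.6245935858773167, -0.03818336515462136, 0.37879434407736023]
```

View pics/scene0.png

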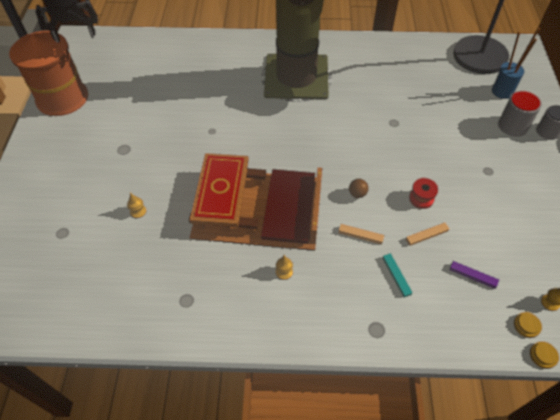

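View pics/side0.png

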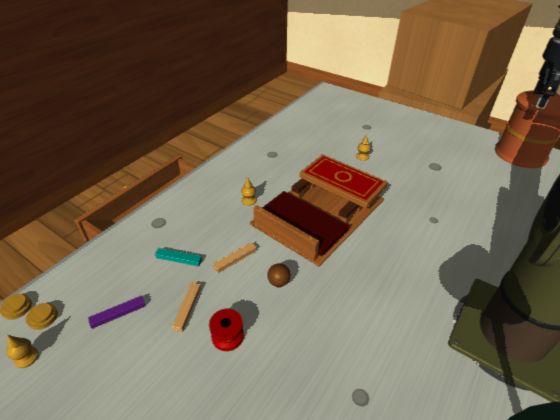

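View pics/wrist0.png

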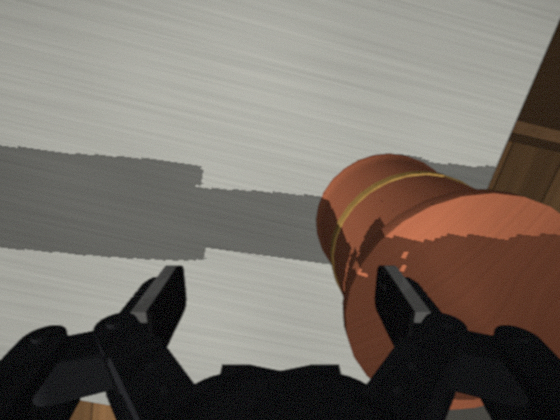

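```bash
cat > h.py <<'E'
import numpy as np,cv2
from cell import robot
def cam(n):return robot.read_camera(n)
def crop(img,x0,y0,x1,y1,k,name):
    c=cv2.resize(img[y0:y1,x0:x1],None,fx=k,fy=k,interpolation=cv2.INTER_CUBIC)
    for i in range(x0-x0%10+10,x1,10):
        cv2.line(c,((i-x0)*k,0),((i-x0)*k,12 if i%50==0 else 5),(0,255,0),1)
        if i%20==0:cv2.putText(c,str(i),((i-x0)*k-10,24),0,.4,(0,255,0),1)
    for i in range(y0-y0%10+10,y1,10):
        cv2.line(c,(0,(i-y0)*k),(12 if i%50==0 else 5,(i-y0)*k),(0,255,0),1)
        if i%20==0:cv2.putText(c,str(i),(8,(i-y0)*k+4),0,.4,(0,255,0),1)
    cv2.imwrite(name,c)
def ray(c,uv,z):
    K,R,t=[np.array(c[k]) for k in("intrinsics","R","t")]
    d=R.T@np.linalg.inv(K)@np.array([uv[0],uv[1],1.]);o=-R.T@t
    return o+d*(z-o[2])/d[2]
def proj(c,X):
    K,R,t=[np.array(c[k]) for k in("intrinsics","R","t")]
    p=K@(R@np.asarray(X,float)+t);return p[:2]/p[2]
E
python3 - <<'E'
from h import *
i=cv2.imread("pics/scene0.png")
crop(i,180,140,340,260,5,"pics/s_cr.png");crop(i,330,170,510,300,4,"pics/s_st.png")
E
```

```text
(no output)
```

View pics/s_cr.png

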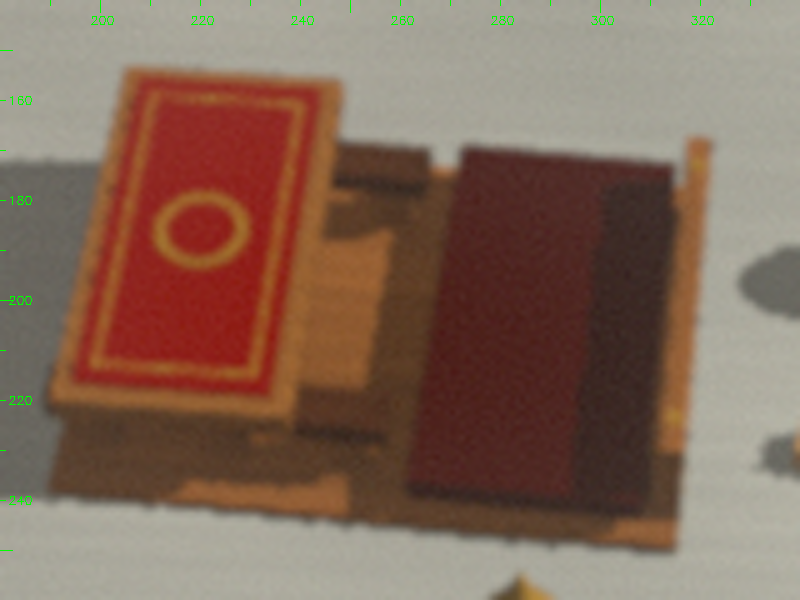

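View pics/s_st.png

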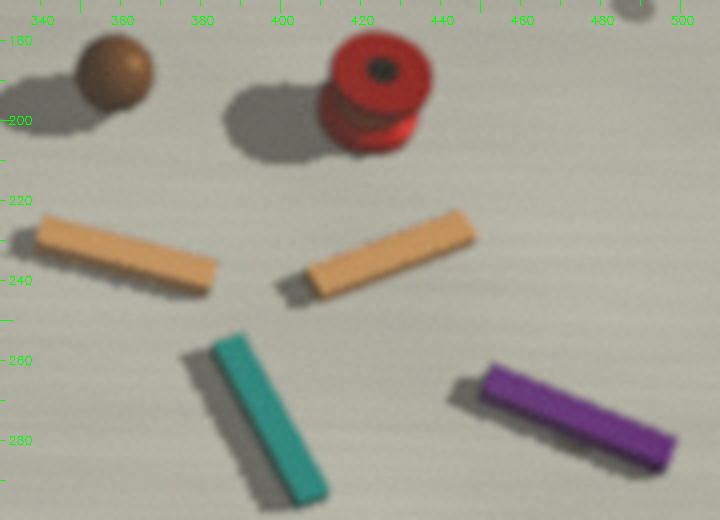

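```bash
python3 - <<'E'
from h import *
i=cv2.imread("pics/side0.png")
crop(i,240,145,400,265,5,"pics/d_cr.png");crop(i,140,230,300,350,5,"pics/d_st.png")
E
```

```text
(no output)
```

View pics/d_cr.png

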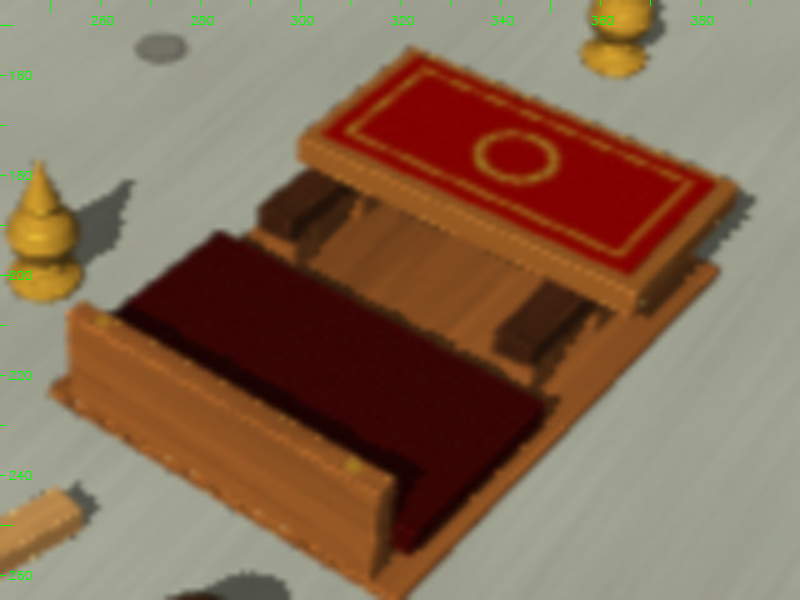

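View pics/d_st.png

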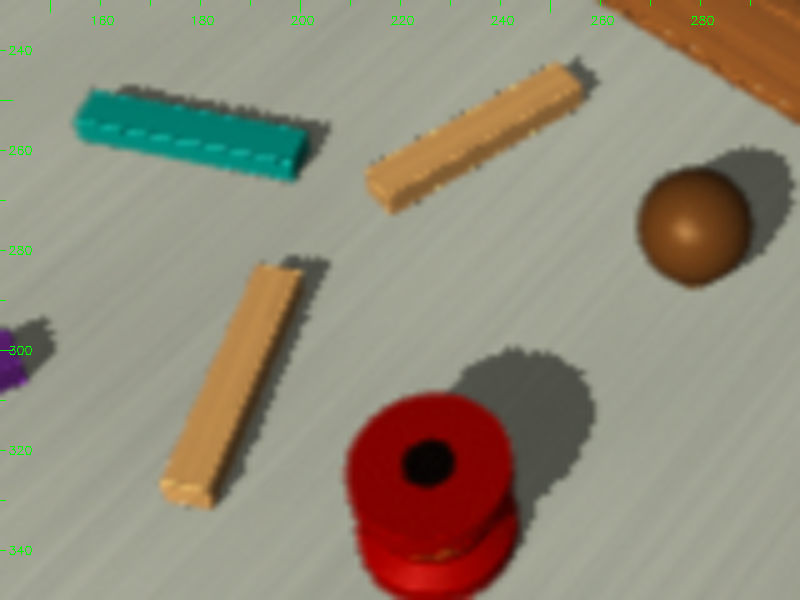

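```bash
cat > fit.py <<'E'
from h import *
from scipy.optimize import least_squares
def fit(obs,z,guess,box=None):
    # obs list of (cam, uv, (lx,ly))
    def f(p):
        c,s=np.cos(p[2]),np.sin(p[2]);r=[]
        for cm,uv,l,zz in obs:
            r+=list(proj(cm,[p[0]+c*l[0]-s*l[1],p[1]+s*l[0]+c*l[1],zz])-np.array(uv))
        return r
    q=least_squares(f,guess,loss='soft_l1');return q.x,np.array(f(q.x)).reshape(-1,2)
E
cat > p0.py <<'E'
from fit import *
S=cam("scene");D=cam("side")
np.set_printoptions(precision=4,suppress=True)
def rect(S_uv,D_uv,lx,ly,z):
    o=[]
    L=[(-lx,-ly),(-lx,ly),(lx,ly),(lx,-ly)]
    L=[(a/2,b/2) for a,b in L]
    for uv,l in zip(S_uv,L):o.append((S,uv,l,z))
    for uv,l in zip(D_uv,L):o.append((D,uv,l,z))
    return o
# order: (-x,-y),(-x,+y),(+x,+y),(+x,-y) : scene TL,TR,BR,BL
for n,s,d,lx,ly,z in [
 ("upper",[(205,154),(248,156.5),(239,222.5),(190,219.5)],[(387,182),(367,203.5),(300,173),(322,155)],.22,.12,.072),
 ("lower",[(272.5,169.5),(314.5,173),(308,240),(262,237)],[(348,226),(321,252),None,(284,192)],.22,.12,.036),
 ("fence",[(317,168),(322,168),(316,230),(311.5,230)],[None,(318,241),(254,206),None],.2,.014,.072),
]:
    o=[q for q in rect(s,d,lx,ly,z) if q[1] is not None]
    p,r=fit(o,z,[.6,-.2,0]);print(n,p);print(r.ravel())
for n,s,d in [("sL",[(341,223.5),(384,235),(382,242.5),(339,231)],[(257,249),(218,269),(213.5,264.5),(251,242.5)]),
 ("sR",[(407,237),(443.5,222.5),(448.5,230),(410,244)],[(200,285),(183,327),(173,326),(192,283)])]:
    o=rect(s,d,.022,.116,.016);p,r=fit(o,.016,[.7,.1,0]);print(n,p);print(r.ravel())
for n,uv,uvd,z in [("ball",(358.5,188),(278.5,275.5),.03),("hub",(425.5,188),(226,322),.052)]:
    print(n,ray(S,uv,z),ray(D,uvd,z))
for n,uv in [("finA",(285,272)),("finB",(137,211))]:print(n,ray(S,uv,.0))
E
python3 p0.py
```

```text
upper [ 0.5085 -0.189  -0.0434]
[-0.18   -1.8527  0.5344 -1.8814 -0.6074 -0.1979  0.4257 -0.1707  0.3138
 -0.7345 -0.1922  0.0507 -1.7087 -0.6252 -0.911  -1.1933]
lower [ 0.5319 -0.0086 -0.0861]
[ 0.0321 -1.3897  1.4107 -0.9367  0.6928  0.5202 -0.8337 -1.2277 -0.0268
 -0.8938  0.0655 -0.4928 -1.3407 -1.8854]
fence [ 0.5382  0.0591 -0.0754]
[-0.7704 -1.2969 -0.5415 -0.8679  0.1405  0.2506 -1.0567 -0.2584 -2.7739
  1.4844 -1.665   0.1872]
sL [ 0.6033  0.178  -0.2848]
[-0.3644 -1.3397  0.438  -1.105   0.6679 -1.6016 -0.5018 -2.0495 -0.7866
 -2.335  -1.0953 -0.0747 -1.4271 -1.1988  0.1313 -0.8722]
sR [0.5986 0.3476 0.4482]
[-1.3633 -0.9723  0.2683 -1.8716  0.0815 -2.8762  0.2143 -1.2068 -0.2848
 -2.1582 -0.5903  0.2058 -0.6086 -0.419  -1.416  -1.4914]
ball [0.4741 0.1756 0.03  ] [0.4721 0.1764 0.03  ]
hub [0.4854 0.3492 0.052 ] [0.4805 0.348  0.052 ]
finA [ 0.7177 -0.0154  0.    ]
finB [ 0.5466 -0.418   0.    ]
```

```bash
cat >> h.py <<'E'
from scipy.spatial.transform import Rotation as Ro
def Rt(s):
    q=s["tool_rot"];return Ro.from_quat([q[1],q[2],q[3],q[0]]).as_matrix()
def go(x,y,z,jaw,s=None,half=False):
    """shift (tool axes), turn about tool x, to bring TCP to x,y,z and jaw (tool z) to world yaw jaw (mod pi)"""
    s=s or robot.state();R=Rt(s)
    d=R.T@(np.array([x,y,z])-s["position"])
    cur=np.arctan2(R[1,2],R[0,2]);dl=jaw-cur
    dl=(dl+np.pi/2)%np.pi-np.pi/2
    if half: dl-=np.sign(dl)*np.pi
    # turn about tool x (down) positive => world yaw negative
    print("shift",np.round(d,4),"turn",round(-dl*np.sign(-R[2,0]),4),"| cur jaw",round(cur,3),"pos",np.round(s["position"],4),"axis",np.round(R[:,0],4),"q7",round(s["qpos"][6],3),"t",round(s["clock"],2))
    return d,-dl
E
python3 - <<'E'
from h import *
print(Rt(robot.state()))
c=cam("wrist");R=np.array(c["R"]);print(-R.T@c["t"],R[2])
go(.6,.178,.2,-.285);go(.6,.348,.2,.448)
E
```

```text
[[-2.35857801e-04  9.73459454e-01  2.28859423e-01]
 [ 7.40455545e-04  2.28859537e-01 -9.73459174e-01]
 [-9.99999698e-01 -6.01377110e-05 -7.74781757e-04]]
[ 0.21449933 -0.59201275  0.37294101] [-0.28304052 -0.06573109 -0.95685291]
shift [ 0.0314  0.6248 -0.6608] turn -1.055 | cur jaw -1.34 pos [ 0.1429 -0.6082  0.231 ] axis [-1.e-04  6.e-04 -1.e+00] q7 -0.215 t 0.3
shift [ 0.0315  0.6637 -0.8263] turn 1.3536 | cur jaw -1.34 pos [ 0.1429 -0.6082  0.231 ] axis [-1.e-04  6.e-04 -1.e+00] q7 -0.215 t 0.3
```

```bash
python3 - <<'E'
from h import *
go(.55,-.10,.30,-.285)
E
```

```text
shift [-0.0687  0.5125 -0.4017] turn -1.055 | cur jaw -1.34 pos [ 0.1429 -0.6082  0.231 ] axis [-1.e-04  6.e-04 -1.e+00] q7 -0.215 t 0.3
```

>>> apply_moves:
  targets:
    - [-0.069, 0.512, -0.402, -1.055]
    - [-0.069, 0.512, -0.402, -1.055]
    - [-0.069, 0.512, -0.402, -1.055]
    - [-0.069, 0.512, -0.402, -1.055]
    - [-0.069, 0.512, -0.402, -1.055]
    - [-0.069, 0.512, -0.402, -1.055]
    - [-0.069, 0.512, -0.402, -1.055]
    - [-0.069, 0.512, -0.402, -1.055]
    - [-0.069, 0.512, -0.402, -1.055]
    - [-0.069, 0.512, -0.402, -1.055]

```text
clock: 1.13
position: [0.4025, -0.2833, 0.2756]
tool_rot: [0.7, 0.1, 0.7, -0.1]
force: [0.4, 0.1, -0.5]
grip_width: 0.0854
```

```bash
python3 - <<'E'
from h import *
go(.55,-.10,.30,-.285)
E
```

```text
shift [-0.0244  0.2171  0.0905] turn 0.0021 | cur jaw -0.283 pos [ 0.4025 -0.2833  0.2756] axis [ 3.e-04 -2.e-04 -1.e+00] q7 -0.103 t 1.13
```

>>> apply_moves:
  targets:
    - [-0.024, 0.217, 0.09, 0]
    - [-0.024, 0.217, 0.09, 0]
    - [-0.024, 0.217, 0.09, 0]
    - [-0.024, 0.217, 0.09, 0]
    - [-0.024, 0.217, 0.09, 0]
    - [-0.024, 0.217, 0.09, 0]
    - [-0.024, 0.217, 0.09, 0]
    - [-0.024, 0.217, 0.09, 0]

```text
clock: 1.8
position: [0.5498, -0.0999, 0.2992]
tool_rot: [0.7, 0.099, 0.7, -0.099]
force: [-0.5, -1.0, 0.2]
grip_width: 0.0854
```

```bash
python3 - <<'E'
from h import *
c=cam("wrist");cv2.imwrite("pics/w1.png",c["img"]);np.savez("pics/w1.npz",**c)
go(.603,.178,.1,-.285)
E
```

```text
shift [ 0.1986  0.2842 -0.0263] turn 0.0007 | cur jaw -0.284 pos [ 0.5487 -0.1021  0.2989] axis [-1.e-03 -8.e-04 -1.e+00] q7 -0.489 t 1.85
```

View pics/w1.png

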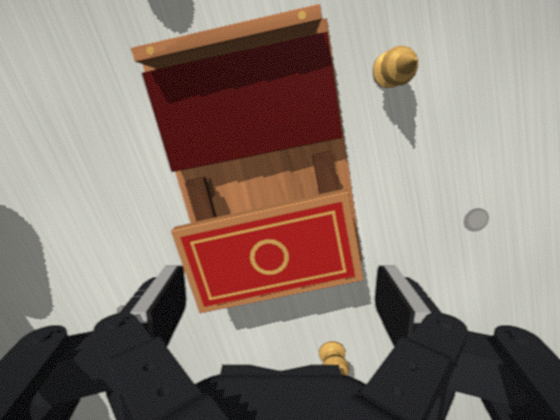

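Good view of the cradle. Enlarging for corner readings.

```bash
python3 - <<'E'
from h import *
i=cv2.imread("pics/w1.png")
crop(i,120,0,370,180,3,"pics/w1a.png");crop(i,160,170,370,325,3,"pics/w1b.png")
E
```

```text
(no output)
```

View pics/w1a.png

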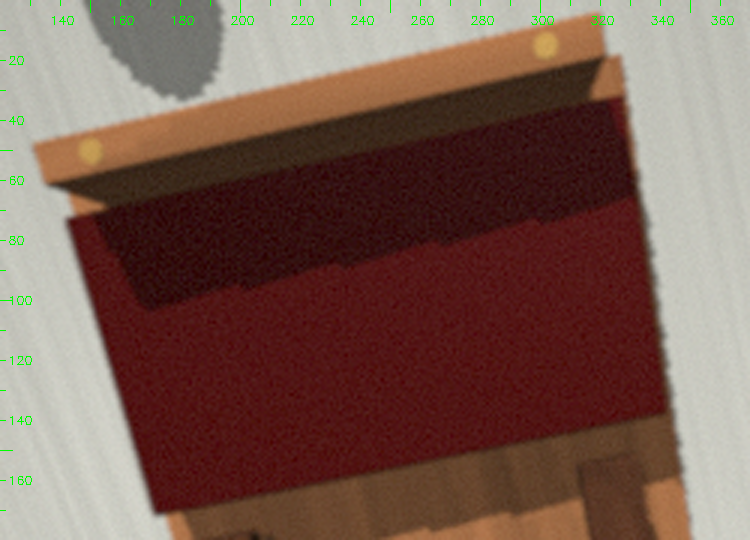

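View pics/w1b.png

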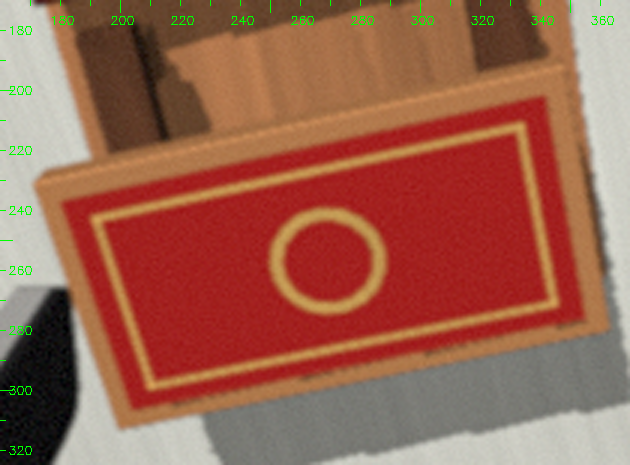

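```bash
cat > p1.py <<'E'
from fit import *
np.set_printoptions(precision=4,suppress=True)
W=dict(np.load("pics/w1.npz"))
def rect(s,lx,ly,z):
    L=[(-lx/2,-ly/2),(-lx/2,ly/2),(lx/2,ly/2),(lx/2,-ly/2)]
    return [(W,(uv[0]-.4,uv[1]-.4),l,z) for uv,l in zip(s,L)]
# (-x,-y)=BL,(-x,+y)=TL,(+x,+y)=TR,(+x,-y)=BR
for n,s,lx,ly,z in [("lower",[(171.5,171),(142.5,72.5),(327.5,32),(342,138)],.22,.12,.036),
 ("wet",[(204,306.5),(181,237.5),(342.5,202),(355,277)],.2,.1,.074),
 ("fence",[(135.5,61),(131,48),(319.5,4),(321.5,19)],.2,.014,.072)]:
    p,r=fit(rect(s,lx,ly,z),z,[.53,-.1,-.08]);print(n,p);print(r.ravel())
    c,q=np.cos(p[2]),np.sin(p[2])
    if n=="fence":print("cradle from fence",p[0]+.069*q,p[1]-.069*c)
E
python3 p1.py
```

```text
lower [ 0.5308 -0.0116 -0.0873]
[-0.7993  1.7541 -1.7614 -0.2952  0.9544 -0.7006  1.2091  0.4787]
wet [ 0.509  -0.1918 -0.0602]
[-0.122   0.3876 -0.6565 -0.3417  0.119   0.3935  0.6776 -0.311 ]
fence [ 0.5368  0.0599 -0.0802]
[-1.2054  1.1527 -1.1428 -0.2768  0.9591 -0.3568  1.2392  0.118 ]
cradle from fence 0.5312934039650028 -0.008909059765259318
```

```bash
python3 - <<'E'
from h import *
go(.60,.16,.2,-.285)
E
```

```text
shift [ 0.0986  0.266  -0.0242] turn 0.0007 | cur jaw -0.284 pos [ 0.5487 -0.1021  0.2989] axis [-1.e-03 -8.e-04 -1.e+00] q7 -0.489 t 1.85
```

>>> apply_moves:
  targets:
    - [0.098, 0.266, -0.024, 0]
    - [0.098, 0.266, -0.024, 0]
    - [0.098, 0.266, -0.024, 0]
    - [0.098, 0.266, -0.024, 0]
    - [0.098, 0.266, -0.024, 0]
    - [0.098, 0.266, -0.024, 0]
    - [0.098, 0.266, -0.024, 0]
    - [0.098, 0.266, -0.024, 0]

```text
clock: 2.52
position: [0.599, 0.1674, 0.1989]
tool_rot: [0.699, 0.099, 0.702, -0.096]
force: [0.1, 1.3, 0.9]
grip_width: 0.0853
```

```bash
python3 - <<'E'
from h import *
c=cam("wrist");cv2.imwrite("pics/w2.png",c["img"]);np.savez("pics/w2.npz",**c)
crop(c["img"],0,0,560,420,1,"pics/w2a.png")
go(.603,.178,.1,-.285)
E
```

```text
shift [ 0.0997  0.0155 -0.0005] turn 0.0045 | cur jaw -0.281 pos [0.5995 0.1629 0.1997] axis [-0.0029  0.0011 -1.    ] q7 -0.955 t 2.57
```

View pics/w2a.png

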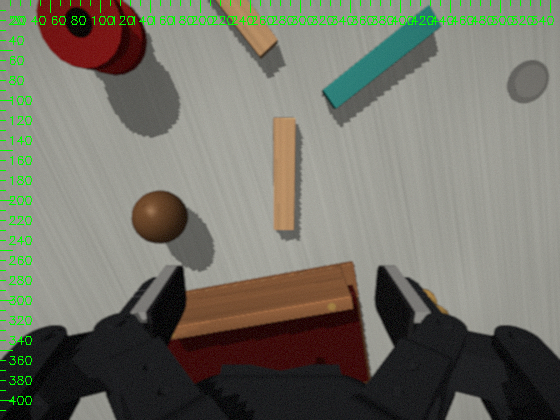

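```bash
python3 - <<'E'
from fit import *
W=dict(np.load("pics/w2.npz"))
i=W["img"];crop(i,250,100,320,250,5,"pics/w2b.png")
print(proj(W,[.603,.178,.016]))
E
```

```text
[282.19157375 175.64139719]
```

View pics/w2b.png

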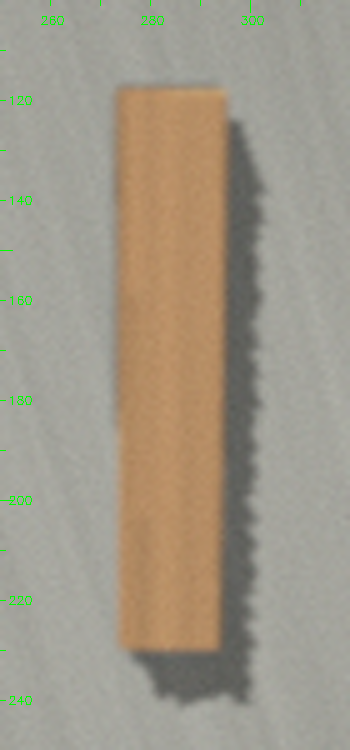

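```bash
python3 - <<'E'
from fit import *
W=dict(np.load("pics/w2.npz"))
uv=[(274,230),(273.5,117.5),(295,118),(293.5,230)]
L=[(-.011,-.058),(-.011,.058),(.011,.058),(.011,-.058)]
p,r=fit([(W,(u[0]-.4,u[1]-.4),l,.016) for u,l in zip(uv,L)],0,[.6,.18,-.28]);print(p,r.ravel())
go(p[0],p[1],.06,p[2])
E
```

```text
[ 0.60416627  0.17691477 -0.27945532] [-0.56611903  0.25472928 -0.59795058 -0.01274935  0.6587988  -0.46823768
  0.50419047  0.32555805]
shift [0.1397 0.0147 0.0011] turn -0.0011 | cur jaw -0.281 pos [0.5995 0.1629 0.1997] axis [-0.0029  0.0011 -1.    ] q7 -0.955 t 2.57
```

>>> apply_moves:
  targets:
    - [0.03, 0.015, 0.001, 0]
    - [0.07, 0.015, 0.001, 0]
    - [0.11, 0.015, 0.001, 0]
    - [0.15, 0.015, 0.001, 0]
    - [0.175, 0.015, 0.001, 0]
    - [0.187, 0.015, 0.001, 0]
    - [0.195, 0.015, 0.001, 0]
    - [0.195, 0.015, 0.001, 0]
    - [0.195, 0.015, 0.001, 0]
  claw: 0.6

```text
clock: 3.32
position: [0.6072, 0.1737, 0.0076]
tool_rot: [0.701, 0.101, 0.699, -0.101]
force: [-0.1, 1.0, -0.7]
grip_width: 0.0512
```

>>> apply_moves:
  targets:
    - [0, 0, 0, 0]
    - [0, 0, 0, 0]
    - [0, 0, 0, 0]
    - [0, 0, 0, 0]
    - [0, 0, 0, 0]
    - [0, 0, 0, 0]
  claw: 0.0

```text
clock: 3.82
position: [0.6072, 0.1746, 0.0081]
tool_rot: [0.701, 0.101, 0.699, -0.1]
force: [0.3, -0.6, 5.5]
grip_width: 0.0202
```

```bash
python3 - <<'E'
from h import *
c=cam("wrist");cv2.imwrite("pics/w3.png",c["img"])
s=robot.state();print(s["grip_width"],s["position"],s["force"])
E
```

```text
0.020057911447007692 [0.60724658 0.1746155  0.00814257] [-0.32019763 -0.59854245  6.85878959]
```

View pics/w3.png

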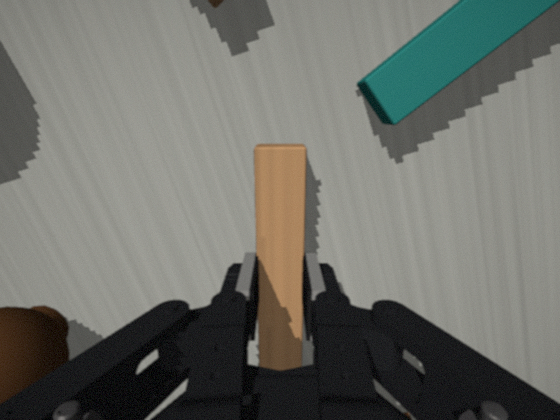

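```bash
python3 - <<'E'
from h import *
go(.6106,-.0188,.12,-.086)
E
```

```text
shift [-0.112  -0.1845  0.0579] turn -0.1992 | cur jaw -0.285 pos [0.6072 0.1746 0.0081] axis [ 2.9e-03  6.0e-04 -1.0e+00] q7 -1.088 t 3.87
```

>>> apply_moves:
  targets:
    - [-0.025, 0, 0, 0]
    - [-0.06, 0, 0, 0]
    - [-0.1, 0, 0, 0]
    - [-0.112, -0.03, 0.01, -0.05]
    - [-0.112, -0.07, 0.022, -0.1]
    - [-0.112, -0.11, 0.034, -0.15]
    - [-0.112, -0.15, 0.047, -0.2]
    - [-0.112, -0.175, 0.055, -0.2]
    - [-0.112, -0.184, 0.058, -0.2]
    - [-0.112, -0.184, 0.058, -0.2]

```text
clock: 4.7
position: [0.6101, -0.0236, 0.1186]
tool_rot: [0.707, 0.031, 0.706, -0.033]
force: [-0.2, -0.4, -0.7]
grip_width: 0.0199
```

>>> apply_moves:
  targets:
    - [0, 0, 0, 0]
    - [0, 0, 0, 0]
    - [0, 0, 0, 0]

```text
clock: 4.95
position: [0.6101, -0.0154, 0.1186]
tool_rot: [0.707, 0.029, 0.706, -0.028]
force: [0.2, 0.7, -0.3]
grip_width: 0.02
```

```bash
python3 - <<'E'
from h import *
c=cam("wrist");cv2.imwrite("pics/w4.png",c["img"]);np.savez("pics/w4.npz",**c)
crop(c["img"],0,0,560,420,1,"pics/w4a.png")
go(.6106,-.0188,.045,-.086);print(robot.state()["grip_width"])
E
```

```text
shift [ 0.0735 -0.0031  0.0008] turn 0.0046 | cur jaw -0.081 pos [ 0.61   -0.0158  0.1185] axis [ 4.0e-04  1.4e-03 -1.0e+00] q7 -0.612 t 5.0
0.02031167577935263
```

View pics/w4a.png

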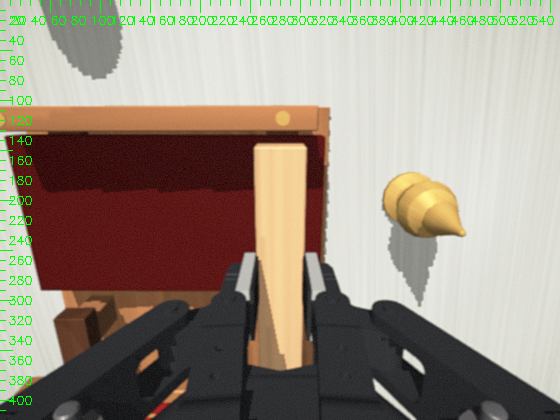

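```bash
python3 - <<'E'
from h import *
W=dict(np.load("pics/w4.npz"))
crop(W["img"],0,90,160,310,3,"pics/w4b.png");crop(W["img"],240,90,360,290,3,"pics/w4c.png")
for l in [(-.11,-.06),(-.11,.06),(.11,.06),(.11,-.06)]:
    c,s=np.cos(-.086),np.sin(-.086);print(proj(W,[.531+c*l[0]-s*l[1],-.0105+s*l[0]+c*l[1],.036]))
E
```

```text
[ 39.1597795  290.36008356]
[  1.91418946 133.61045973]
[326.45268802 135.11192789]
[319.44616037 291.45823593]
```

View pics/w4b.png

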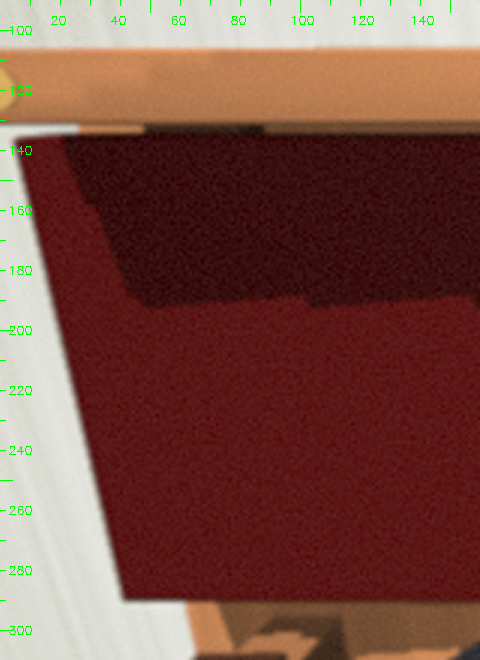

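View pics/w4c.png

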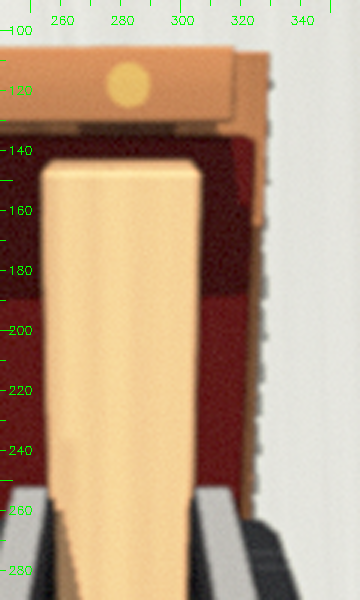

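>>> apply_moves:
  targets:
    - [0.02, -0.002, 0.001, 0.005]
    - [0.045, -0.003, 0.001, 0.005]
    - [0.06, -0.003, 0.001, 0.005]
    - [0.068, -0.003, 0.001, 0.005]
    - [0.071, -0.003, 0.001, 0.005]
    - [0.073, -0.003, 0.001, 0.005]
    - [0.073, -0.003, 0.001, 0.005]
    - [0.073, -0.003, 0.001, 0.005]

```text
clock: 5.67
position: [0.6114, -0.0213, 0.0461]
tool_rot: [0.707, 0.032, 0.706, -0.032]
force: [0.1, -0.3, 0.1]
grip_width: 0.0199
```

```bash
python3 - <<'E'
from h import *
go(.6106,-.0188,.0445,-.086);print(robot.state()["force"])
E
```

```text
shift [ 0.0016  0.0024 -0.0011] turn -0.0037 | cur jaw -0.09 pos [ 0.6114 -0.0213  0.0461] axis [ 1.7e-03  2.0e-04 -1.0e+00] q7 -0.669 t 5.67
[ 0.08474916 -0.32642673  0.14835039]
```

>>> apply_moves:
  targets:
    - [0.001, 0.0025, -0.001, -0.004]
    - [0.002, 0.0025, -0.001, -0.004]
    - [0.002, 0.0025, -0.001, -0.004]
    - [0.002, 0.0025, -0.001, -0.004]

```text
clock: 6.0
position: [0.6104, -0.0183, 0.0442]
tool_rot: [0.707, 0.03, 0.706, -0.03]
force: [-1.1, 1.2, 6.5]
grip_width: 0.0202
```

```bash
python3 - <<'E'
from h import *
go(.6106,-.0188,.0445,-.086);print(robot.state()["force"])
E
```

```text
shift [-0.0003 -0.0004  0.0002] turn 0.0005 | cur jaw -0.085 pos [ 0.6104 -0.0183  0.0442] axis [ 1.4e-03  7.0e-04 -1.0e+00] q7 -0.672 t 6.0
[-1.14609472  1.18260872  6.46309333]
```

Contact (6.5 N). Release and rise.

>>> apply_moves:
  targets:
    - [0, 0, 0, 0]
    - [0, 0, 0, 0]
    - [0, 0, 0, 0]
    - [0, 0, 0, 0]
    - [-0.015, 0, 0, 0]
    - [-0.045, 0, 0, 0]
    - [-0.085, 0, 0, 0]
    - [-0.12, 0, 0, 0]
    - [-0.12, 0, 0, 0]
  claw: 0.5

```text
clock: 6.75
position: [0.6144, -0.0181, 0.17]
tool_rot: [0.711, 0.031, 0.702, -0.03]
force: [1.1, 0.4, -0.7]
grip_width: 0.0428
```

```bash
python3 - <<'E'
from h import *
c=cam("wrist");cv2.imwrite("pics/w5.png",c["img"]);np.savez("pics/w5.npz",**c)
crop(c["img"],200,70,360,270,4,"pics/w5a.png")
go(.598,.32,.18,.448)
E
```

```text
shift [-0.0128  0.3361 -0.0438] turn -0.5345 | cur jaw -0.087 pos [ 0.6127 -0.0186  0.1671] axis [ 8.1e-03  7.0e-04 -1.0e+00] q7 -0.576 t 6.8
```

View pics/w5.png

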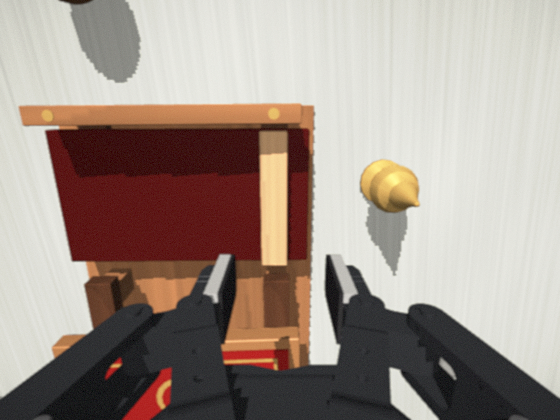

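View pics/w5a.png

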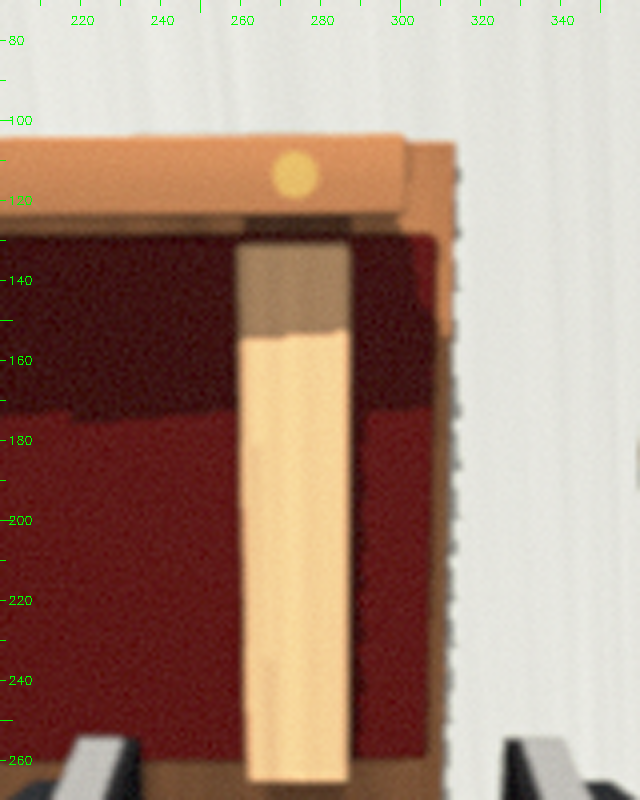

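```bash
cat > rel.py <<'E'
from fit import *
np.set_printoptions(precision=4,suppress=True)
L=[(-1,-1),(-1,1),(1,1),(1,-1)]
def pose(W,uv,lx,ly,z,g):
    p,r=fit([(W,(u[0]-.4,u[1]-.4),(a*lx/2,b*ly/2),z) for u,(a,b) in zip(uv,L) if u],z,g);print(p,r.ravel());return p
def rel(a,b):
    c,s=np.cos(a[2]),np.sin(a[2]);d=b[:2]-a[:2];return np.array([c*d[0]+s*d[1],-s*d[0]+c*d[1],b[2]-a[2]])
E
python3 - <<'E'
from rel import *
W=dict(np.load("pics/w5.npz"))
a=pose(W,[(72,261),(47,130),(308.5,129),(306.5,259.5)],.22,.12,.036,[.53,-.01,-.08])
b=pose(W,[(261.5,265.5),(259,131),(287.5,130.5),(286.5,265)],.022,.116,.052,[.61,-.02,-.08])
print(rel(a,b))
E
```

```text
[ 0.5311 -0.011  -0.0834] [-0.8111  1.4133 -3.4909 -0.4048  2.0682 -0.5185  1.0869  0.9246]
[ 0.6098 -0.0164 -0.0871] [ 0.1193 -0.0951  0.1489 -0.3185 -0.226   0.1677 -0.0353  0.2744]
[ 0.0789  0.0012 -0.0036]
```

>>> apply_moves:
  targets:
    - [-0.013, 0.03, -0.004, 0]
    - [-0.013, 0.07, -0.01, -0.1]
    - [-0.013, 0.11, -0.014, -0.2]
    - [-0.013, 0.15, -0.02, -0.3]
    - [-0.013, 0.19, -0.025, -0.4]
    - [-0.013, 0.23, -0.03, -0.5]
    - [-0.013, 0.27, -0.035, -0.535]
    - [-0.013, 0.31, -0.04, -0.535]
    - [-0.013, 0.336, -0.044, -0.535]
    - [-0.013, 0.336, -0.044, -0.535]

```text
clock: 7.63
position: [0.5908, 0.3287, 0.1752]
tool_rot: [0.688, -0.158, 0.689, 0.163]
force: [0.5, 1.3, 0.8]
grip_width: 0.0427
```

>>> apply_moves:
  targets:
    - [0, 0, 0, 0]
    - [0, 0, 0, 0]
  claw: 0.6

```text
clock: 7.8
position: [0.5948, 0.3178, 0.1747]
tool_rot: [0.689, -0.158, 0.69, 0.156]
force: [0.3, 0.1, -0.6]
grip_width: 0.0512
```

```bash
python3 - <<'E'
from h import *
c=cam("wrist");cv2.imwrite("pics/w6.png",c["img"]);np.savez("pics/w6.npz",**c)
crop(c["img"],180,60,400,270,3,"pics/w6a.png")
print(proj(c,[.5986,.3476,.016]))
go(.598,.347,.06,.448)
E
```

```text
[298.92559553 165.12702057]
shift [0.1149 0.0261 0.0156] turn -0.0008 | cur jaw 0.447 pos [0.5953 0.317  0.175 ] axis [-8.0e-04 -3.1e-03 -1.0e+00] q7 -0.557 t 7.85
```

View pics/w6.png

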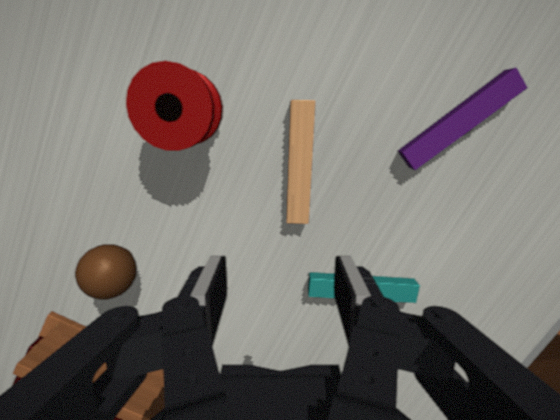

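View pics/w6a.png

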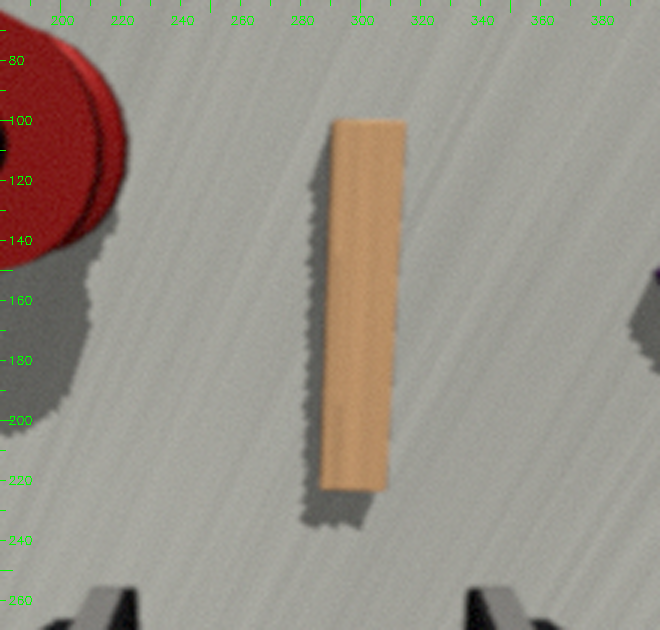

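```bash
python3 - <<'E'
from rel import *
W=dict(np.load("pics/w6.npz"))
b=pose(W,[(286.5,223),(290.5,100.5),(315,101),(309,223)],.022,.116,.016,[.6,.34,.44])
go(b[0],b[1],.008,b[2])
E
```

```text
[0.5993 0.3478 0.4257] [ 0.0738  1.0335 -0.2356 -0.8358  0.2541 -0.7444 -0.0947  1.5296]
shift [0.1669 0.0265 0.0173] turn 0.0215 | cur jaw 0.447 pos [0.5953 0.317  0.175 ] axis [-0.0008 -0.0031 -1.    ] q7 -0.557 t 7.85
```

>>> apply_moves:
  targets:
    - [0.03, 0.015, 0.01, 0.018]
    - [0.07, 0.026, 0.017, 0.018]
    - [0.11, 0.026, 0.017, 0.018]
    - [0.14, 0.026, 0.017, 0.018]
    - [0.155, 0.026, 0.017, 0.018]
    - [0.162, 0.026, 0.017, 0.018]
    - [0.162, 0.026, 0.017, 0.018]
    - [0.162, 0.026, 0.017, 0.018]

```text
clock: 8.52
position: [0.6003, 0.3504, 0.0158]
tool_rot: [0.692, -0.15, 0.69, 0.151]
force: [-0.6, 1.0, 0.3]
grip_width: 0.0515
```

```bash
python3 - <<'E'
from h import *
go(.5993,.3478,.006,.43);print(robot.state()["force"])
E
```

```text
shift [ 0.0098 -0.0019 -0.002 ] turn -0.0002 | cur jaw 0.43 pos [0.6003 0.3504 0.0158] axis [ 0.002   0.0015 -1.    ] q7 -0.682 t 8.52
[-0.55898938  0.95342144  0.30514193]
```

>>> apply_moves:
  targets:
    - [0.005, -0.002, -0.002, 0]
    - [0.01, -0.002, -0.002, 0]
    - [0.01, -0.002, -0.002, 0]
    - [0.01, -0.002, -0.002, 0]

```text
clock: 8.85
position: [0.5982, 0.3474, 0.0046]
tool_rot: [0.691, -0.151, 0.691, 0.151]
force: [-0.2, 0.2, -0.6]
grip_width: 0.0508
```

>>> apply_moves:
  targets:
    - [0, 0, 0, 0]
    - [0, 0, 0, 0]
    - [0, 0, 0, 0]
    - [0, 0, 0, 0]
    - [0, 0, 0, 0]
    - [0, 0, 0, 0]
  claw: 0.0

```text
clock: 9.35
position: [0.5983, 0.348, 0.0048]
tool_rot: [0.691, -0.151, 0.69, 0.151]
force: [-0.9, -0.6, 5.0]
grip_width: 0.0199
```

```bash
python3 - <<'E'
from h import *
s=robot.state();print(s["grip_width"],s["force"])
t=np.array([-s["position"][0]+.5993,-s["position"][1]+.3478]);print("stick centre ahead of TCP along stick",t@[-np.sin(.43),np.cos(.43)])
c,q=np.cos(-.085),np.sin(-.085)
print("target stick",.531-.08*c,-.011-.08*q)
go(.531-.08*c,-.011-.08*q,.12,-.085)
E
```

```text
0.019923592778472658 [-0.89321905 -0.61628904  5.04522447]
stick centre ahead of TCP along stick -0.0006181216896139779
target stick 0.4512888260398168 -0.004208185375806717
shift [-0.1156 -0.2586 -0.2806] turn 0.516 | cur jaw 0.431 pos [0.5983 0.348  0.0048] axis [ 8.e-04  7.e-04 -1.e+00] q7 -0.689 t 9.35
```

>>> apply_moves:
  targets:
    - [-0.025, 0, 0, 0]
    - [-0.06, 0, 0, 0]
    - [-0.095, 0, 0, 0]
    - [-0.116, -0.025, -0.028, 0.05]
    - [-0.116, -0.05, -0.056, 0.1]
    - [-0.116, -0.075, -0.084, 0.15]
    - [-0.116, -0.1, -0.112, 0.2]
    - [-0.116, -0.125, -0.138, 0.25]
    - [-0.116, -0.15, -0.165, 0.3]
    - [-0.116, -0.175, -0.19, 0.35]

```text
clock: 10.18
position: [0.497, 0.1073, 0.1201]
tool_rot: [0.706, -0.028, 0.707, 0.028]
force: [0.1, -1.0, -0.8]
grip_width: 0.0202
```

```bash
python3 - <<'E'
from h import *
go(.4513,-.004,.12,-.085)
E
```

```text
shift [ 0.0002 -0.1074 -0.0543] turn 0.1636 | cur jaw 0.079 pos [0.497  0.1073 0.1201] axis [-9.e-04 -6.e-04 -1.e+00] q7 -0.853 t 10.18
```

>>> apply_moves:
  targets:
    - [0, -0.03, -0.015, 0.05]
    - [0, -0.06, -0.03, 0.1]
    - [0, -0.085, -0.043, 0.15]
    - [0, -0.1, -0.05, 0.164]
    - [0, -0.105, -0.053, 0.164]
    - [0, -0.105, -0.053, 0.164]
    - [0, -0.105, -0.053, 0.164]

```text
clock: 10.77
position: [0.455, 0.0015, 0.1203]
tool_rot: [0.707, 0.029, 0.706, -0.028]
force: [0.7, 1.1, -0.7]
grip_width: 0.0203
```

```bash
python3 - <<'E'
from h import *
c=cam("wrist");cv2.imwrite("pics/w7.png",c["img"]);np.savez("pics/w7.npz",**c)
go(.4513,-.0035,.0425,-.085)
E
```

```text
shift [ 0.0778 -0.0061 -0.0036] turn 0.0042 | cur jaw -0.081 pos [0.4552 0.0021 0.1203] axis [ 0.0016  0.0018 -1.    ] q7 -0.869 t 10.82
```

View pics/w7.png

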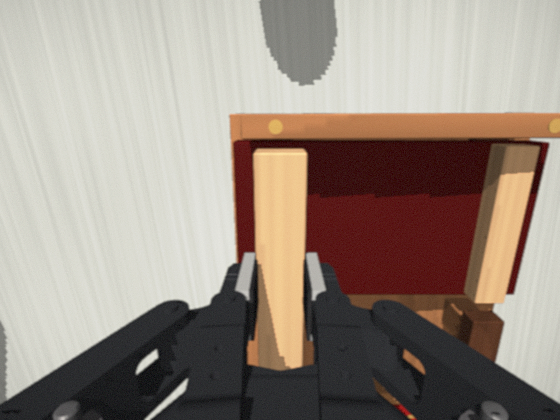

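>>> apply_moves:
  targets:
    - [0.02, -0.004, -0.002, 0.004]
    - [0.045, -0.006, -0.0035, 0.004]
    - [0.06, -0.006, -0.0035, 0.004]
    - [0.069, -0.006, -0.0035, 0.004]
    - [0.074, -0.006, -0.0035, 0.004]
    - [0.074, -0.006, -0.0035, 0.004]
    - [0.074, -0.006, -0.0035, 0.004]

```text
clock: 11.4
position: [0.4507, -0.0043, 0.0462]
tool_rot: [0.707, 0.03, 0.706, -0.03]
force: [-0.3, -0.1, 0.9]
grip_width: 0.0203
```

```bash
python3 - <<'E'
from h import *
go(.4513,-.0035,.0408,-.085);print(robot.state()["force"])
E
```

```text
shift [0.0054 0.0008 0.0006] turn -0.0001 | cur jaw -0.085 pos [ 0.4507 -0.0043  0.0462] axis [ 5.e-04  6.e-04 -1.e+00] q7 -0.996 t 11.4
[-0.33432136 -0.11083953  0.9403161 ]
```

>>> apply_moves:
  targets:
    - [0.002, 0.001, 0.0005, 0]
    - [0.004, 0.001, 0.0005, 0]
    - [0.0055, 0.001, 0.0005, 0]
    - [0.0055, 0.001, 0.0005, 0]

```text
clock: 11.73
position: [0.4509, -0.0045, 0.0407]
tool_rot: [0.707, 0.031, 0.706, -0.031]
force: [0.3, -0.6, 0.3]
grip_width: 0.02
```

>>> apply_moves:
  targets:
    - [0.001, 0.001, 0, 0]
    - [0.001, 0.001, 0, 0]
    - [0.001, 0.001, 0, 0]

```text
clock: 11.98
position: [0.4509, -0.0045, 0.0407]
tool_rot: [0.707, 0.03, 0.706, -0.032]
force: [-0.8, -0.9, 10.7]
grip_width: 0.0199
```

Contact. Release and rise.

>>> apply_moves:
  targets:
    - [0, 0, 0, 0]
    - [0, 0, 0, 0]
    - [0, 0, 0, 0]
    - [0, 0, 0, 0]
    - [-0.015, 0, 0, 0]
    - [-0.045, 0, 0, 0]
    - [-0.085, 0, 0, 0]
    - [-0.12, 0, 0, 0]
    - [-0.14, 0, 0, 0]
    - [-0.14, 0, 0, 0]
  claw: 0.5

```text
clock: 12.82
position: [0.4531, -0.0032, 0.1833]
tool_rot: [0.709, 0.032, 0.704, -0.031]
force: [0.6, 0.4, -0.5]
grip_width: 0.0426
```

```bash
python3 - <<'E'
from h import *
c=cam("wrist");cv2.imwrite("pics/w8.png",c["img"]);np.savez("pics/w8.npz",**c)
crop(c["img"],220,80,520,280,2,"pics/w8a.png")
go(.45,-.19,.25,-.085);
E
```

```text
shift [-0.0687 -0.1858  0.0146] turn -0.003 | cur jaw -0.088 pos [ 0.4521 -0.0036  0.1813] axis [ 4.5e-03  4.0e-04 -1.0e+00] q7 -0.786 t 12.87
```

View pics/w8.png

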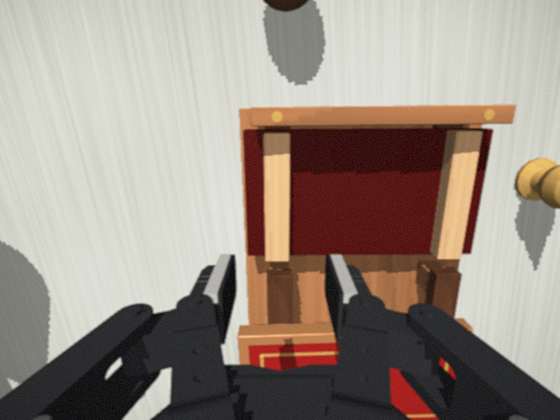

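View pics/w8a.png

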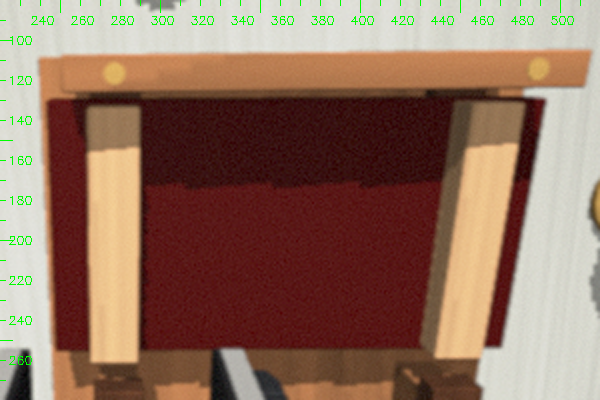

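```bash
python3 - <<'E'
from rel import *
W=dict(np.load("pics/w8.npz"))
a=pose(W,[(248.5,255),(245,130),(492,129),(470,253.5)],.22,.12,.036,[.53,-.01,-.08])
b=pose(W,[(265,261),(263.5,133.5),(290.5,133),(289.5,261)],.022,.116,.052,[.45,-.02,-.08])
d=pose(W,[(437,259),(456,130.5),(483,131),(459.5,259.5)],.022,.116,.052,[.61,-.02,-.08])
print(rel(a,b),rel(a,d))
E
```

```text
[ 0.5304 -0.011  -0.0856] [-1.5521  0.9983 -2.5537 -0.5801  2.7447 -0.3522  1.6345  1.2908]
[ 0.4505 -0.0043 -0.089 ] [ 0.4141  0.3559  0.1238 -0.5368 -0.1645 -0.0276 -0.3581  0.2992]
[ 0.6089 -0.0166 -0.0906] [-0.6162  0.1784  0.2777  0.2889 -0.1852 -0.1573  0.474  -0.3428]
[-0.0802 -0.0001 -0.0034] [ 0.0787  0.0011 -0.005 ]
```

```bash
cat >> h.py <<'E'
C0=np.array([.5307,-.011]);YA=-.085
def cw(x,y):
    c,s=np.cos(YA),np.sin(YA);return C0[0]+c*x-s*y,C0[1]+s*x+c*y
def wc(p):
    c,s=np.cos(YA),np.sin(YA);d=np.asarray(p)[:2]-C0;return np.array([c*d[0]+s*d[1],-s*d[0]+c*d[1]])
E
python3 - <<'E'
from h import *
go(*cw(-.140,-.181),.18,-1.656,half=False)
E
```

```text
shift [ 0.0009 -0.1819 -0.0605] turn 1.568 | cur jaw -0.088 pos [ 0.4521 -0.0036  0.1813] axis [ 4.5e-03  4.0e-04 -1.0e+00] q7 -0.786 t 12.87
```

>>> apply_moves:
  targets:
    - [0, -0.02, -0.006, 0.12]
    - [0, -0.055, -0.018, 0.24]
    - [0, -0.09, -0.03, 0.36]
    - [0, -0.125, -0.041, 0.48]
    - [0, -0.16, -0.053, 0.6]
    - [0, -0.182, -0.06, 0.72]
    - [0, -0.182, -0.06, 0.84]
    - [0, -0.182, -0.06, 0.96]
    - [0, -0.182, -0.06, 1.08]
    - [0, -0.182, -0.06, 1.2]
  claw: 1.0

```text
clock: 13.7
position: [0.3741, -0.1797, 0.1784]
tool_rot: [0.563, 0.426, 0.565, -0.427]
force: [0.2, -0.8, 0.7]
grip_width: 0.0852
```

```bash
python3 - <<'E'
from h import *
go(*cw(-.140,-.181),.18,-1.656);print(robot.state()["qpos"])
E
```

```text
shift [-0.0016  0.0017  0.0002] turn 0.3625 | cur jaw -1.294 pos [ 0.3741 -0.1797  0.1784] axis [-2.8e-03  2.0e-04 -1.0e+00] q7 -1.26 t 13.7
[ 0.47969643  0.53536096 -0.21714912  2.22371716  0.28087901  0.41009171
 -1.26034591]
```

>>> apply_moves:
  targets:
    - [0, 0.002, 0, 0.12]
    - [0, 0.002, 0, 0.24]
    - [0, 0.002, 0, 0.362]
    - [0, 0.002, 0, 0.362]
    - [0.03, 0.002, 0, 0.362]
    - [0.06, 0.002, 0, 0.362]
    - [0.06, 0.002, 0, 0.362]
    - [0.06, 0.002, 0, 0.362]

```text
clock: 14.37
position: [0.3755, -0.1784, 0.1185]
tool_rot: [-0.479, -0.517, -0.482, 0.52]
force: [0.9, 0.4, 0.7]
grip_width: 0.0855
```

```bash
python3 - <<'E'
from h import *
c=cam("wrist");cv2.imwrite("pics/w9.png",c["img"]);np.savez("pics/w9.npz",**c)
go(*cw(-.140,-.181),.042,-1.656);print(robot.state()["qpos"],wc(robot.state()["position"]))
E
```

```text
shift [ 0.0776 -0.0004  0.0007] turn 0.009 | cur jaw -1.647 pos [ 0.3765 -0.1788  0.1196] axis [-2.2e-03  4.0e-04 -1.0e+00] q7 -1.516 t 14.42
[ 0.37383572  0.66125824 -0.06553285  2.27735926  0.19558845  0.21017185
 -1.51644225] [-0.13940527 -0.18028294]
```

View pics/w9.png

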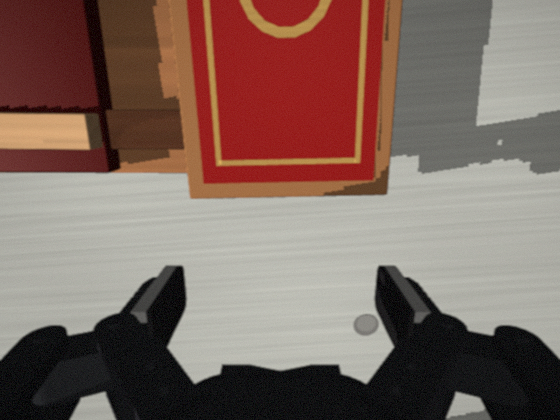

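```bash
python3 - <<'E'
from h import *
W=dict(np.load("pics/w9.npz"))
crop(W["img"],90,100,410,220,2,"pics/w9a.png")
E
```

>>> apply_moves:
  targets:
    - [0.012, 0, 0, 0.009]
    - [0.025, 0, 0, 0.009]
    - [0.025, 0, 0, 0.009]
    - [0.025, 0, 0, 0.009]

```text
clock: 14.75
position: [0.3774, -0.1792, 0.0957]
tool_rot: [0.478, 0.521, 0.478, -0.521]
force: [0.4, 0.1, 0.5]
grip_width: 0.085
```

```bash
python3 - <<'E'
from h import *
go(*cw(-.140,-.181),.042,-1.656);print(robot.state()["qpos"],wc(robot.state()["position"]))
E
```

```text
shift [ 0.0537 -0.0016  0.0004] turn -0.0014 | cur jaw -1.657 pos [ 0.3774 -0.1792  0.0957] axis [ 9.e-04 -5.e-04 -1.e+00] q7 -1.529 t 14.75
[ 0.35767801  0.71687187 -0.03996413  2.29368264  0.20052254  0.13309891
 -1.52857962] [-0.13843565 -0.1806254 ]
```

View pics/w9a.png

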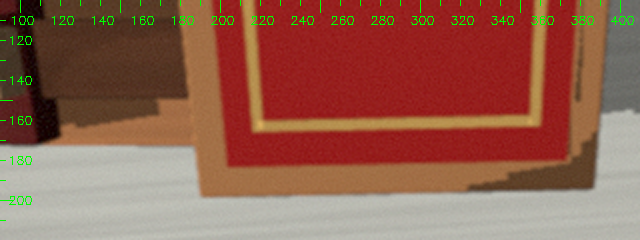

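```bash
python3 - <<'E'
from h import *
go(*cw(-.007,-.275),.18,-.085)
E
```

```text
shift [-0.0841  0.1317  0.0942] turn 1.5692 | cur jaw -1.657 pos [ 0.3774 -0.1792  0.0957] axis [ 9.e-04 -5.e-04 -1.e+00] q7 -1.529 t 14.75
```

>>> apply_moves:
  targets:
    - [-0.03, 0, 0, 0]
    - [-0.06, 0, 0, -0.12]
    - [-0.084, 0.02, 0.015, -0.24]
    - [-0.084, 0.05, 0.035, -0.36]
    - [-0.084, 0.08, 0.057, -0.48]
    - [-0.084, 0.11, 0.079, -0.6]
    - [-0.084, 0.132, 0.094, -0.72]
    - [-0.084, 0.132, 0.094, -0.84]
    - [-0.084, 0.132, 0.094, -0.96]
    - [-0.084, 0.132, 0.094, -1.08]

```text
clock: 15.58
position: [0.5004, -0.2851, 0.1805]
tool_rot: [0.679, 0.199, 0.678, -0.2]
force: [0.9, 0.8, -1.1]
grip_width: 0.0855
```

>>> apply_moves:
  targets:
    - [0, 0, 0, -0.12]
    - [0, 0, 0, -0.24]
    - [0, 0, 0, -0.36]
    - [0, 0, 0, -0.48]
    - [0, 0, 0, -0.49]
    - [0, 0, 0, -0.49]

```text
clock: 16.08
position: [0.5002, -0.2848, 0.18]
tool_rot: [0.707, 0.032, 0.706, -0.033]
force: [-0.5, -0.2, 0.3]
grip_width: 0.085
```

```bash
python3 - <<'E'
from h import *
c=cam("wrist");cv2.imwrite("pics/w10.png",c["img"]);np.savez("pics/w10.npz",**c)
go(*cw(-.007,-.275),.046,-.085);print(robot.state()["qpos"])
E
```

```text
shift [ 1.338e-01  4.000e-04 -1.000e-04] turn -0.0063 | cur jaw -0.091 pos [ 0.5003 -0.2846  0.1798] axis [ 7.0e-04 -1.3e-03 -1.0e+00] q7 -0.201 t 16.13
[ 0.79456247  0.75172649 -0.62627026  1.75830523  0.57921187  0.82281935
 -0.20105018]
```

View pics/w10.png

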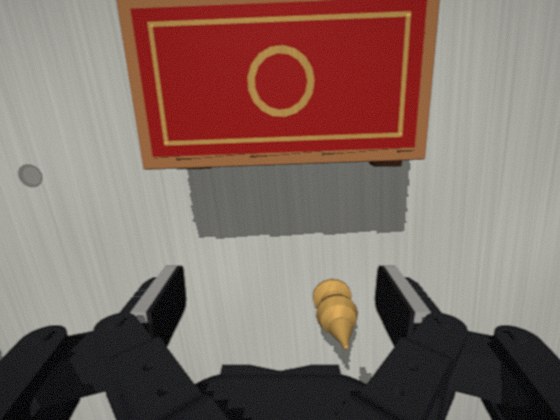

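```bash
python3 - <<'E'
from h import *
W=dict(np.load("pics/w10.npz"))
crop(W["img"],110,0,450,180,2,"pics/w10a.png")
E
```

```text
(no output)
```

View pics/w10a.png

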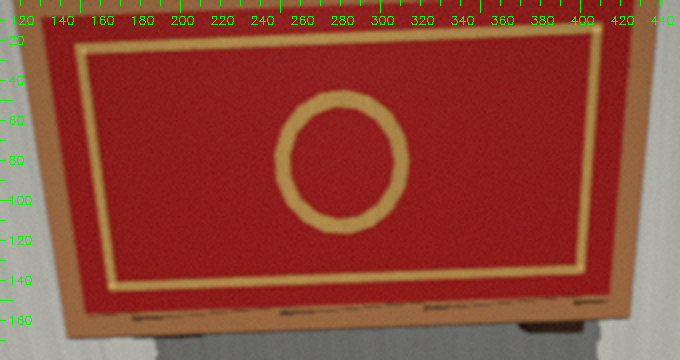

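```bash
python3 - <<'E'
from rel import *
W=dict(np.load("pics/w10.npz"))
a=pose(W,[(152.5,157),(131.5,9),None,(415,148)],.2,.1,.074,[.51,-.19,-.05])
b=pose(W,[(144,168.5),None,None,(424,159)],.22,.12,.072,[.51,-.19,-.05])
for p in(a,b):print(wc(p),p[2]-YA)
go(*cw(wc(b)[0],-.275),.046,-.085)
E
```

```text
[ 0.5091 -0.1921 -0.0576] [ 0.2446  0.4089 -0.8718 -0.5824  0.5836  0.4324]
[ 0.5087 -0.1908 -0.0577] [-2.0387  0.1447  1.9621  0.087 ]
[-0.0062 -0.1823] 0.027449786140898193
[-0.0067 -0.181 ] 0.027267356056333986
shift [0.1338 0.0004 0.0002] turn -0.0063 | cur jaw -0.091 pos [ 0.5003 -0.2846  0.1798] axis [ 0.0007 -0.0013 -1.    ] q7 -0.201 t 16.13
```

>>> apply_moves:
  targets:
    - [0.03, 0, 0, -0.006]
    - [0.07, 0, 0, -0.006]
    - [0.1, 0, 0, -0.006]
    - [0.12, 0, 0, -0.006]
    - [0.13, 0, 0, -0.006]
    - [0.13, 0, 0, -0.006]
    - [0.13, 0, 0, -0.006]
    - [0.13, 0, 0, -0.006]

```text
clock: 16.8
position: [0.5017, -0.2845, 0.0503]
tool_rot: [0.707, 0.029, 0.706, -0.03]
force: [-0.4, -0.3, 0.4]
grip_width: 0.0853
```

```bash
python3 - <<'E'
from h import *
for n in("wrist","side"):
    c=cam(n);cv2.imwrite(f"pics/{n}11.png",c["img"])
    if n=="side":crop(c["img"],280,110,440,230,5,"pics/side11a.png")
go(*cw(-.0065,-.275),.046,-.085)
E
```

```text
shift [ 0.0043  0.0001 -0.0007] turn 0.0024 | cur jaw -0.083 pos [ 0.5016 -0.2846  0.0503] axis [ 0.0027 -0.0013 -1.    ] q7 -0.343 t 16.9
```

View pics/wrist11.png

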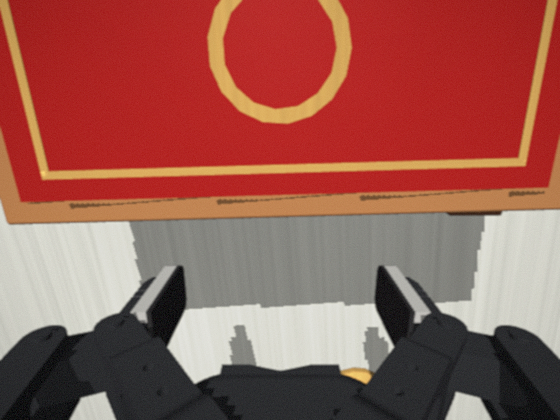

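View pics/side11a.png

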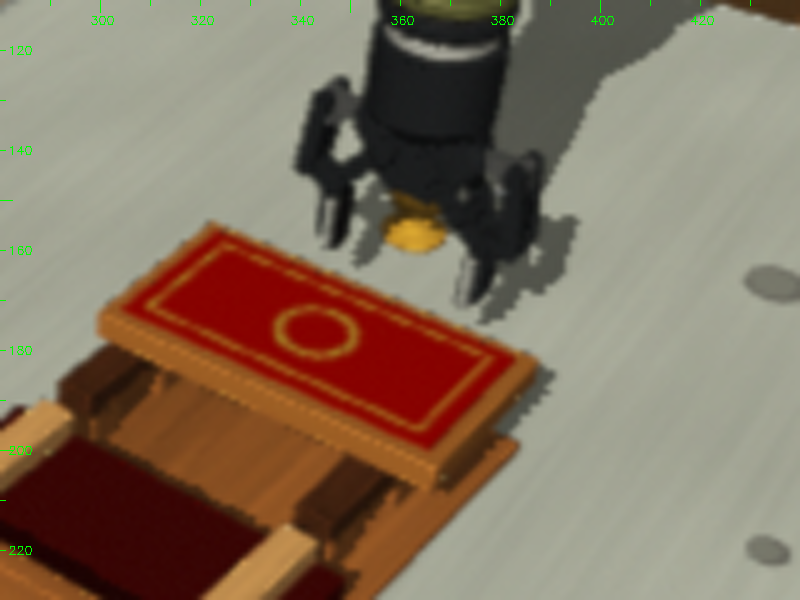

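```bash
python3 - <<'E'
from h import *
D=cam("side")
for sx in(.05,-.05):
    for z in(.04,.05,.063,.075):print(sx,z,proj(D,[*cw(-.0065+sx,-.275),z]))
E
```

```text
0.05 0.04 [344.25485478 164.17422742]
0.05 0.05 [344.63998857 161.51741854]
0.05 0.063 [345.14700686 158.01980114]
0.05 0.075 [345.62151286 154.7464666 ]
-0.05 0.04 [372.80158915 176.98267045]
-0.05 0.05 [373.36555209 174.28757919]
-0.05 0.063 [374.10838615 170.7376906 ]
-0.05 0.075 [374.80399035 167.41350621]
```

>>> apply_moves:
  targets:
    - [0.005, 0.006, 0, 0.002]
    - [0.005, 0.012, 0, 0.002]
    - [0.005, 0.016, 0, 0.002]
    - [0.005, 0.02, 0, 0.002]
    - [0.005, 0.024, 0, 0.002]
    - [0.005, 0.028, 0, 0.002]
    - [0.005, 0.032, 0, 0.002]
    - [0.005, 0.036, 0, 0.002]
    - [0.005, 0.04, 0, 0.002]
    - [0.005, 0.045, 0, 0.002]

```text
clock: 17.78
position: [0.5042, -0.2393, 0.0437]
tool_rot: [0.707, 0.03, 0.706, -0.03]
force: [0.0, -1.7, -0.2]
grip_width: 0.0856
```

```bash
python3 - <<'E'
from h import *
for n in("wrist","side"):
    c=cam(n);cv2.imwrite(f"pics/{n}12.png",c["img"]);
    if n=="side":crop(c["img"],280,110,440,230,5,"pics/side12a.png")
    else:np.savez("pics/w12.npz",**c)
s=robot.state();print(wc(s["position"]),s["position"][2],s["force"])
go(*cw(-.0065,-.2),.046,-.085)
E
```

```text
[-0.00674844 -0.22799384] 0.04379607920051165 [ 0.19136246 -0.04676761 -0.58257967]
shift [-0.0022  0.028   0.0003] turn 0.0028 | cur jaw -0.082 pos [ 0.5046 -0.2376  0.0438] axis [ 6.0e-04  1.3e-03 -1.0e+00] q7 -0.45 t 17.88
```

View pics/wrist12.png

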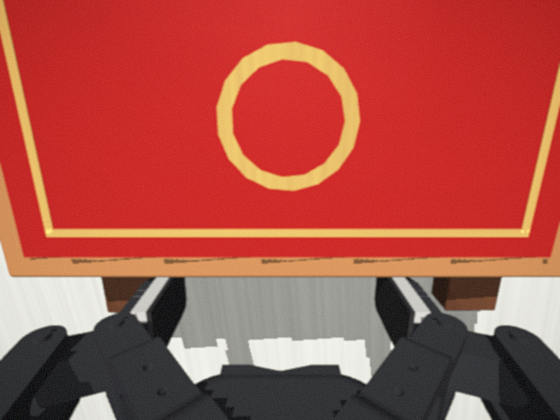

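View pics/side12a.png

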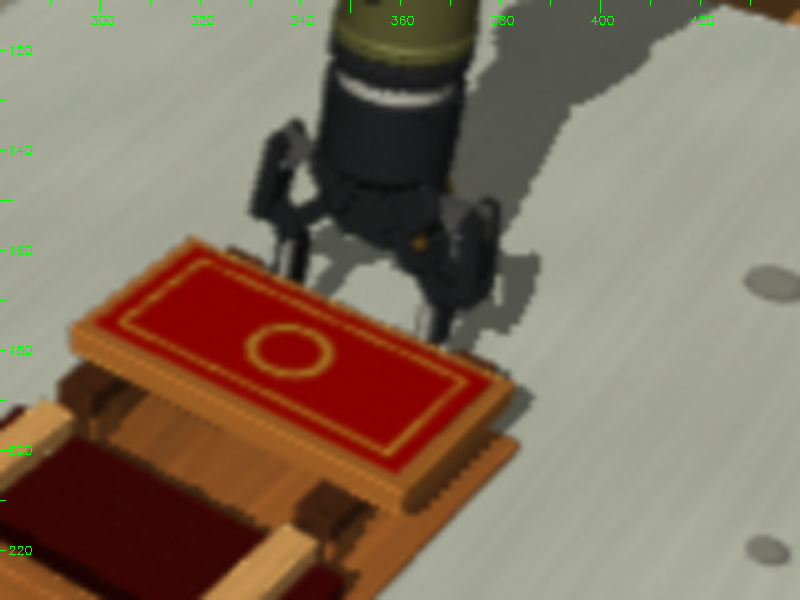

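```bash
python3 - <<'E'
from h import *
W=dict(np.load("pics/w12.npz"))
for u in[(288,116),(47,236),(527,235),(9,276)]:
    print(u,wc(ray(W,(u[0]-.3,u[1]-.3),.074 if u[0]>9 else .072)))
E
```

```text
(288, 116) [-0.0049328  -0.15790633]
(47, 236) [-0.09384165 -0.20056873]
(527, 235) [ 0.08369768 -0.20015978]
(9, 276) [-0.11380768 -0.21815725]
```

>>> apply_moves:
  targets:
    - [-0.001, 0.006, 0.0002, 0.003]
    - [-0.001, 0.012, 0.0004, 0.003]
    - [-0.001, 0.018, 0.0006, 0.003]
    - [-0.001, 0.024, 0.0008, 0.003]
    - [-0.001, 0.03, 0.001, 0.003]
    - [-0.001, 0.036, 0.0012, 0.003]
    - [-0.001, 0.042, 0.0014, 0.003]
    - [-0.001, 0.048, 0.0016, 0.003]
    - [-0.001, 0.054, 0.0018, 0.003]
    - [-0.001, 0.06, 0.002, 0.003]

```text
clock: 18.72
position: [0.5112, -0.1791, 0.0447]
tool_rot: [0.706, 0.031, 0.706, -0.031]
force: [0.0, -1.9, -0.9]
grip_width: 0.0851
```

```bash
python3 - <<'E'
from h import *
c=cam("wrist");cv2.imwrite("pics/w13.png",c["img"]);np.savez("pics/w13.npz",**c)
c=cam("side");crop(c["img"],240,130,400,250,5,"pics/side13a.png")
s=robot.state();print(wc(s["position"]),s["position"][2],s["force"])
go(*cw(-.0065,-.07),.045,-.085)
E
```

```text
[-0.004811   -0.16763544] 0.04483846866239931 [ 1.14376283 -0.14267818 -0.03270274]
shift [-0.      0.0976 -0.0017] turn 0.0004 | cur jaw -0.085 pos [ 0.5117 -0.1776  0.0448] axis [ 6.0e-04  1.4e-03 -1.0e+00] q7 -0.574 t 18.82
```

View pics/w13.png

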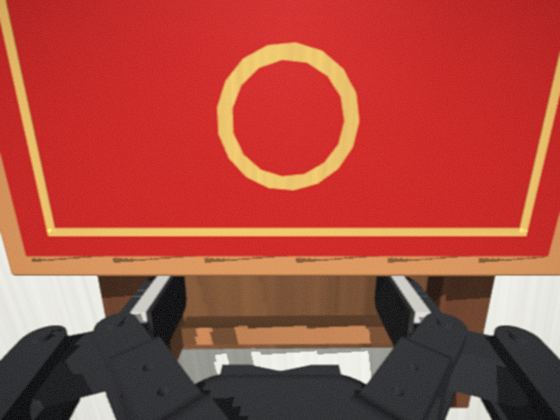

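View pics/side13a.png

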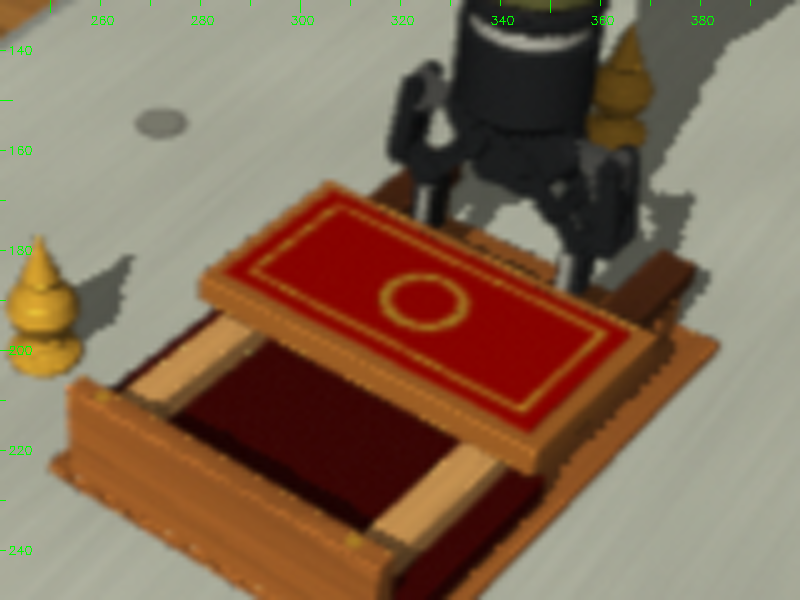

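>>> apply_moves:
  targets:
    - [0, 0.005, 0.0002, 0]
    - [0, 0.01, 0.0004, 0]
    - [0, 0.015, 0.0006, 0]
    - [0, 0.02, 0.0008, 0]
    - [0, 0.025, 0.001, 0]
    - [0, 0.03, 0.0012, 0]
    - [0, 0.035, 0.0014, 0]
    - [0, 0.04, 0.0016, 0]
    - [0, 0.045, 0.0018, 0]
    - [0, 0.05, 0.002, 0]

```text
clock: 19.65
position: [0.5176, -0.1299, 0.0449]
tool_rot: [0.706, 0.031, 0.706, -0.031]
force: [-0.3, -3.1, 1.7]
grip_width: 0.0856
```

```bash
python3 - <<'E'
from h import *
c=cam("wrist");cv2.imwrite("pics/w14.png",c["img"]);np.savez("pics/w14.npz",**c)
c=cam("side");crop(c["img"],240,130,400,250,5,"pics/side14a.png")
s=robot.state();print(wc(s["position"]),s["position"][2],s["force"])
go(*cw(-.0065,-.07),.045,-.085)
E
```

```text
[-0.00272189 -0.11779392] 0.04476787359437179 [-0.1894295  -0.48516565  1.06613208]
shift [-0.0002  0.0478 -0.0038] turn -0.0001 | cur jaw -0.085 pos [ 0.518  -0.1281  0.0448] axis [ 8.0e-04  1.7e-03 -1.0e+00] q7 -0.668 t 19.75
```

View pics/w14.png

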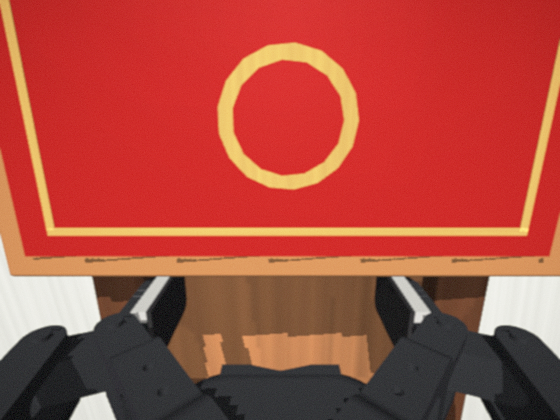

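View pics/side14a.png

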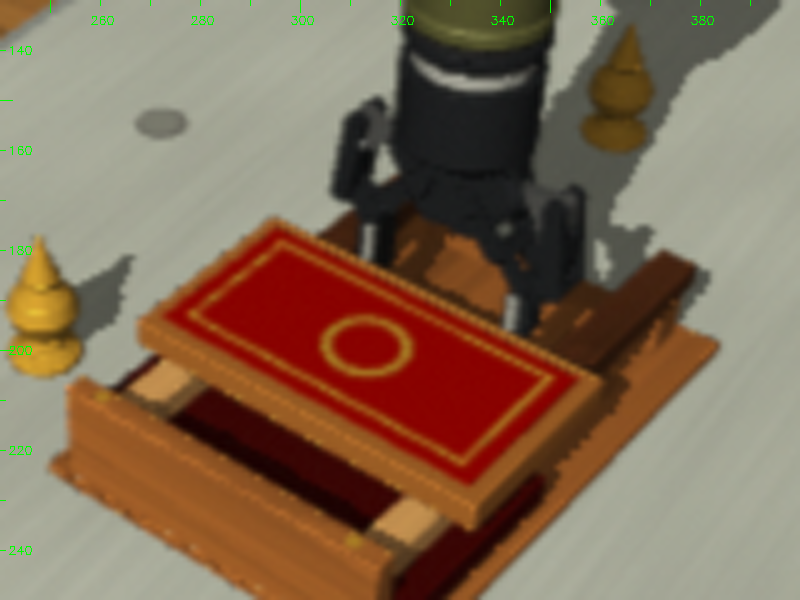

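>>> apply_moves:
  targets:
    - [0, 0.004, 0.0001, 0]
    - [0, 0.008, 0.0002, 0]
    - [0, 0.012, 0.0003, 0]
    - [0, 0.016, 0.0004, 0]
    - [0, 0.02, 0.0005, 0]
    - [0, 0.024, 0.0006, 0]
    - [0, 0.028, 0.0007, 0]
    - [0, 0.032, 0.0008, 0]
    - [0, 0.036, 0.0009, 0]
    - [0, 0.04, 0.001, 0]

```text
clock: 20.58
position: [0.5221, -0.0899, 0.0447]
tool_rot: [0.706, 0.031, 0.706, -0.031]
force: [0.0, -1.9, -0.2]
grip_width: 0.0856
```

```bash
python3 - <<'E'
from h import *
c=cam("wrist");cv2.imwrite("pics/w15.png",c["img"]);np.savez("pics/w15.npz",**c)
c=cam("side");crop(c["img"],240,130,400,250,5,"pics/side15a.png")
s=robot.state();print(wc(s["position"]),s["position"][2],s["force"])
go(*cw(-.0065,-.07),.045,-.085)
E
```

```text
[-0.00168717 -0.07836112] 0.044841292393820044 [-0.28634477  0.4060914  -0.29182238]
shift [-0.0002  0.0084 -0.0048] turn -0.0006 | cur jaw -0.086 pos [ 0.5224 -0.0889  0.0448] axis [ 7.e-04  1.e-03 -1.e+00] q7 -0.738 t 20.68
```

View pics/w15.png

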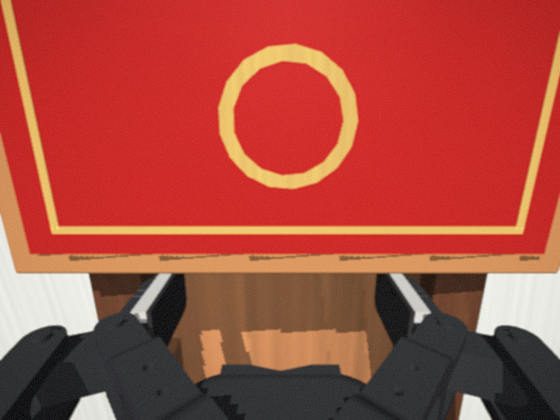

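View pics/side15a.png

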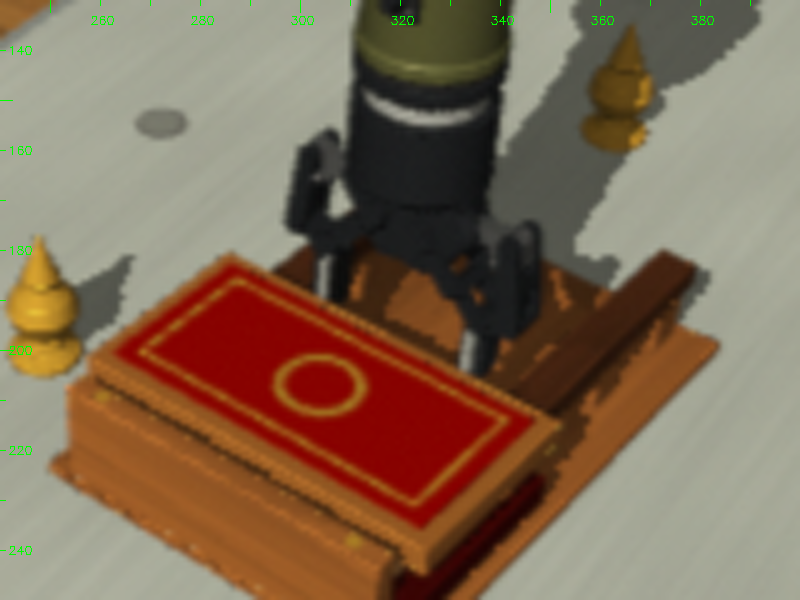

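>>> apply_moves:
  targets:
    - [0, 0.0015, 0, 0]
    - [0, 0.003, 0, 0]
    - [0, 0.0045, 0, 0]
    - [0, 0.006, 0, 0]
    - [0, 0.007, 0, 0]
    - [0, 0.008, 0, 0]

```text
clock: 21.18
position: [0.5228, -0.0826, 0.0448]
tool_rot: [0.706, 0.031, 0.706, -0.031]
force: [1.0, -3.0, 2.2]
grip_width: 0.0849
```

```bash
python3 - <<'E'
from h import *
c=cam("wrist");cv2.imwrite("pics/w16.png",c["img"])
s=robot.state();print(wc(s["position"]),s["position"][2],s["force"])
E
```

```text
[-0.00183722 -0.07164244] 0.044778419639758975 [ 0.40038618 -2.94625826  0.78456659]
```

>>> apply_moves:
  targets:
    - [0, 0.0007, 0, 0]
    - [0, 0.0015, 0, 0]
    - [0, 0.002, 0, 0]
    - [0, 0.002, 0, 0]

```text
clock: 21.57
position: [0.5229, -0.0803, 0.0448]
tool_rot: [0.706, 0.031, 0.706, -0.031]
force: [-0.5, -3.1, 0.4]
grip_width: 0.0857
```

```bash
python3 - <<'E'
from h import *
s=robot.state();print(wc(s["position"]),s["position"][2],s["force"])
E
```

```text
[-0.00186025 -0.06970481] 0.04475137806797694 [-0.47911491 -3.07457291  0.35477555]
```

>>> apply_moves:
  targets:
    - [0, 0.0007, 0, 0]
    - [0, 0.0014, 0, 0]
    - [0, 0.002, 0, 0]
    - [0, 0.002, 0, 0]

```text
clock: 21.9
position: [0.5231, -0.0782, 0.0447]
tool_rot: [0.706, 0.031, 0.706, -0.031]
force: [-0.9, -2.5, 1.8]
grip_width: 0.0856
```

```bash
python3 - <<'E'
from h import *
c=cam("wrist");cv2.imwrite("pics/w17.png",c["img"])
s=robot.state();print(wc(s["position"]),s["position"][2],s["force"])
E
```

```text
[-0.00189697 -0.06758173] 0.04470957371534773 [-0.01898537 -2.79199943  2.53039224]
```

View pics/w17.png

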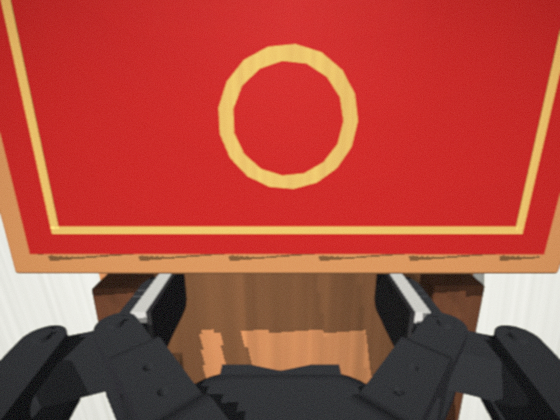

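>>> apply_moves:
  targets:
    - [0, 0.0007, 0, 0]
    - [0, 0.0014, 0, 0]
    - [0, 0.002, 0, 0]
    - [0, 0.002, 0, 0]

```text
clock: 22.28
position: [0.5232, -0.077, 0.0447]
tool_rot: [0.706, 0.03, 0.706, -0.031]
force: [0.5, -3.8, 2.4]
grip_width: 0.0854
```

```bash
python3 - <<'E'
from h import *
s=robot.state();print(wc(s["position"]),s["position"][2],s["force"])
c=cam("side");cv2.imwrite("pics/side18.png",c["img"]);crop(c["img"],240,170,360,270,6,"pics/side18a.png")
E
```

```text
[-0.00190682 -0.06636373] 0.04470764672893955 [ 0.47679472 -3.7932122   2.41941424]
```

View pics/side18a.png

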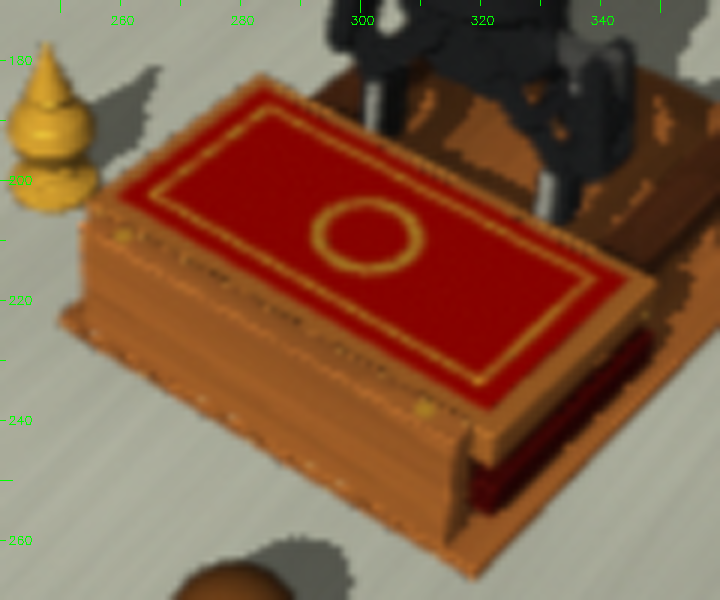

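>>> apply_moves:
  targets:
    - [0, 0.0007, 0, 0]
    - [0, 0.0014, 0, 0]
    - [0, 0.002, 0, 0]
    - [0, 0.002, 0, 0]

```text
clock: 22.67
position: [0.5232, -0.0769, 0.0447]
tool_rot: [0.706, 0.03, 0.707, -0.032]
force: [0.4, -8.2, 2.8]
grip_width: 0.0853
```

```bash
python3 - <<'E'
from h import *
s=robot.state();print(wc(s["position"]),s["position"][2],s["force"])
E
```

```text
[-0.00190349 -0.06632043] 0.04470339346717016 [ 0.41279684 -8.17337001  2.77145195]
```

>>> apply_moves:
  targets:
    - [0, -0.004, 0, 0]
    - [0, -0.012, 0, 0]
    - [0, -0.03, 0, 0]
    - [0, -0.05, 0, 0]
    - [-0.02, -0.07, 0, 0]
    - [-0.06, -0.07, 0, 0]
    - [-0.1, -0.07, 0, 0]
    - [-0.14, -0.07, 0, 0]
    - [-0.18, -0.06, 0, 0]
    - [-0.18, -0.05, 0, 0]

```text
clock: 23.5
position: [0.5236, -0.123, 0.2316]
tool_rot: [0.711, 0.031, 0.702, -0.031]
force: [1.2, 0.9, -0.1]
grip_width: 0.0854
```

```bash
python3 - <<'E'
from h import *
go(.5307,-.13,.3,-.085)
for n in("wrist","side","scene"):
    c=cam(n);cv2.imwrite(f"pics/{n}19.png",c["img"])
    if n=="side":crop(c["img"],240,170,360,270,6,"pics/side19a.png")
    if n=="wrist":np.savez("pics/w19.npz",**c)
E
```

```text
shift [-0.0683 -0.0062  0.0086] turn -0.0026 | cur jaw -0.088 pos [ 0.5236 -0.123   0.2316] axis [ 1.380e-02  6.000e-04 -9.999e-01] q7 -0.443 t 23.5
```

View pics/wrist19.png

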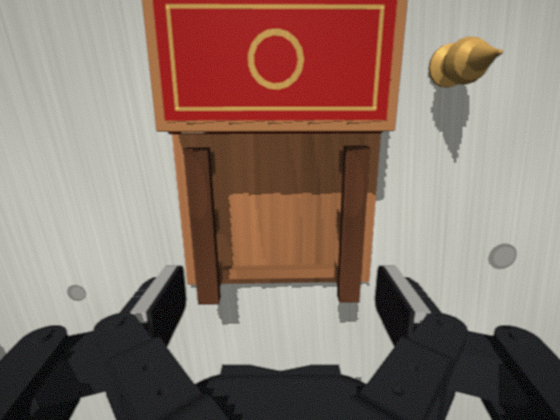

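View pics/side19a.png

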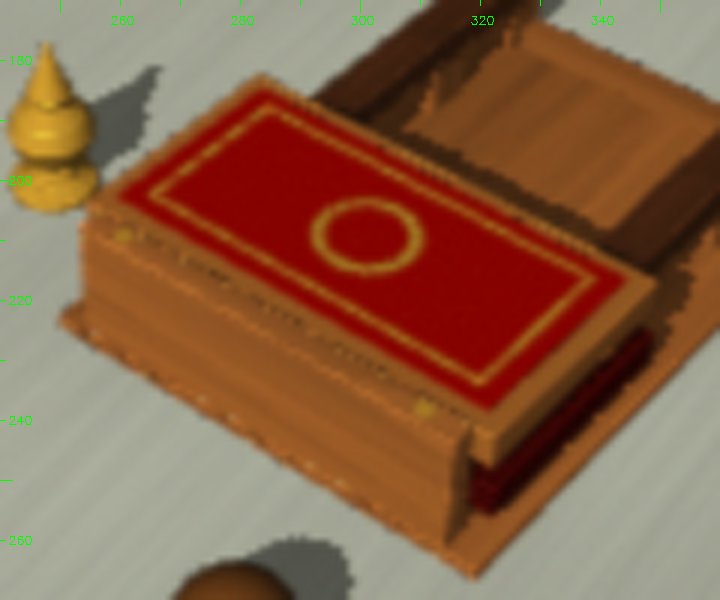

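```bash
python3 - <<'E'
from h import *
go(*cw(0,-.06),.30,-.085)
E
```

```text
shift [-0.0752  0.0527  0.0023] turn 0.0005 | cur jaw -0.085 pos [ 0.5189 -0.123   0.2248] axis [ 5.e-04  9.e-04 -1.e+00] q7 -0.444 t 23.65
```

>>> apply_moves:
  targets:
    - [-0.035, 0.02, 0, 0]
    - [-0.06, 0.04, 0.002, 0]
    - [-0.075, 0.053, 0.002, 0]
    - [-0.075, 0.053, 0.002, 0]
    - [-0.075, 0.053, 0.002, 0]
    - [-0.075, 0.053, 0.002, 0]

```text
clock: 24.15
position: [0.5242, -0.0733, 0.2975]
tool_rot: [0.705, 0.031, 0.708, -0.032]
force: [0.0, -0.7, 0.6]
grip_width: 0.0853
```

```bash
python3 - <<'E'
from h import *
c=cam("wrist");cv2.imwrite("pics/w20.png",c["img"]);np.savez("pics/w20.npz",**c)
crop(c["img"],150,40,410,240,3,"pics/w20a.png")
i=cv2.imread("pics/scene19.png");crop(i,180,140,340,260,5,"pics/scene19a.png")
E
```

```text
(no output)
```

View pics/w20a.png

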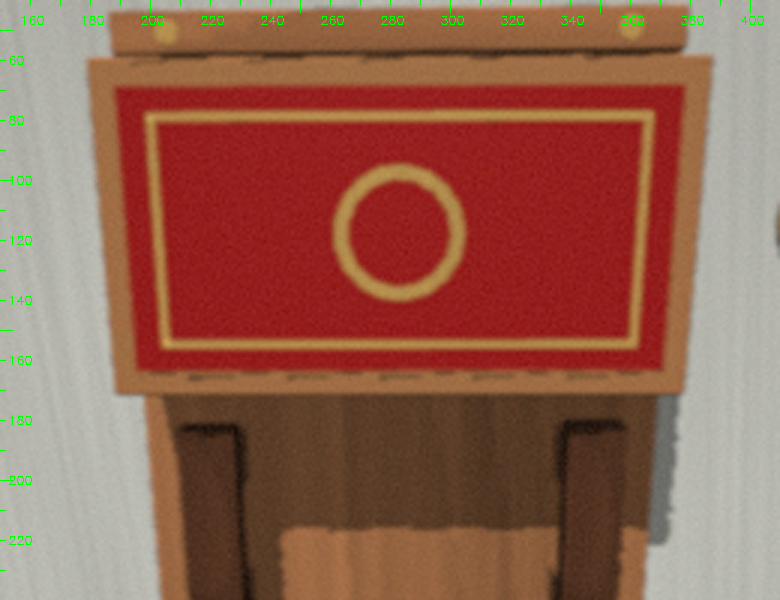

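View pics/scene19a.png

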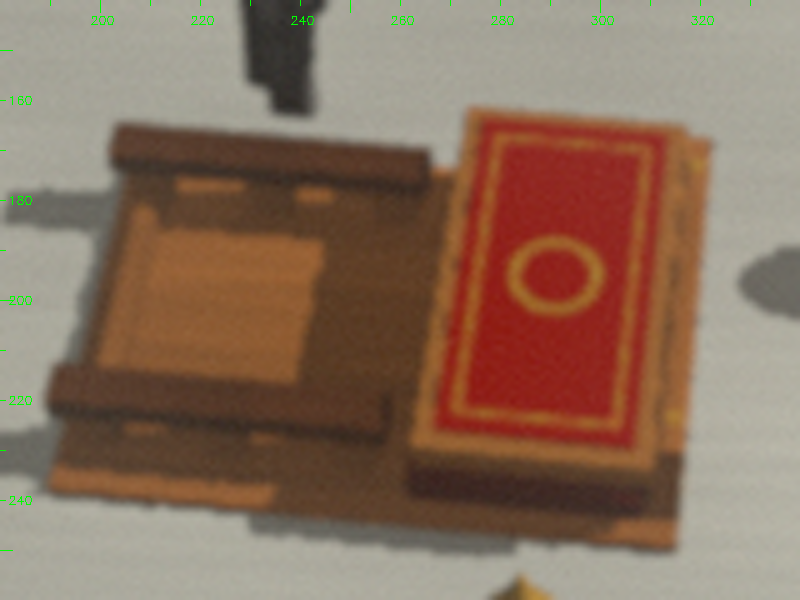

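```bash
python3 - <<'E'
from rel import *
W=dict(np.load("pics/w20.npz"))
for z in(.070,.072,.074):
    a=pose(W,[(195.5,163.5),(188,68.5),(377.5,68.5),(371,163.5)],.2,.1,z,[.53,-.01,-.08]);print(z,wc(a),a[2]-YA)
f=pose(W,[(187.5,58),(186.5,45),(379,42.5),(378.5,56.5)],.2,.014,.072,[.53,.05,-.08]);print("fence rel",rel(a,f),wc(f))
for u in[(209.5,183),(230.5,183),(337.5,181),(358.5,181)]:print(wc(ray(W,(u[0]-.3,u[1]-.3),.054)))
obj=[(x,y,0) for x,y in[(-.1,-.05),(-.1,.05),(.1,.05),(.1,-.05)]]
img=np.array([(195.5,163.5),(188,68.5),(377.5,68.5),(371,163.5)])-.35
ok,rv,tv=cv2.solvePnP(np.array(obj),img,W["intrinsics"],None)
Rw=W["R"].T@cv2.Rodrigues(rv)[0];pw=W["R"].T@(tv.ravel()-W["t"]);print("pnp",pw,Rw[:,2])
for p in[(-.11,-.06),(-.11,.06),(.11,.06),(.11,-.06)]:pass
S=cam("scene");D=cam("side")
def rect(cm,uvs,z):return [(cm,(u[0]-.4,u[1]-.4),l,z) for u,l in zip(uvs,[(-.11,-.06),(-.11,.06),(.11,.06),(.11,-.06)]) if u]
# lower panel now: scene +x bottom edges? side near corner
for z in(.036,.018):print("lower near +y corner side",proj(D,[*cw(-.11,.06),z]),"-y",proj(D,[*cw(-.11,-.06),z]))
print("stick near end sides", [proj(D,[*cw(-.08-.011,y),z]) for y in(-.058,.058) for z in(.036,.052)])
E
```

```text
[ 0.5312 -0.0073 -0.0873] [-0.0169 -0.067   0.0889  0.2961  0.4563 -0.0921 -0.6239 -0.1714]
0.07 [0.0001 0.0037] -0.0022980712484533677
[ 0.5313 -0.0073 -0.0875] [-0.3919  0.2131 -0.3382  0.0675  1.0961 -0.2761 -0.0942  0.1492]
0.072 [0.0002 0.0037] -0.0025268085291242637
[ 0.5313 -0.0074 -0.0879] [-0.8167  0.4892 -0.8014 -0.1718  1.7098 -0.43    0.3934  0.5002]
0.074 [0.0003 0.0037] -0.0029491307752264884
[ 0.5368  0.0593 -0.0795] [-0.8447  1.1153 -1.1208 -0.7584  1.3145 -0.4085  0.7215  0.5554]
fence rel [-0.0004  0.0669  0.0084] [0.0001 0.0706]
[-0.089  -0.0725]
[-0.0635 -0.0726]
[ 0.0664 -0.0704]
[ 0.0918 -0.0705]
pnp [ 0.5315 -0.0072  0.0704] [0.0102 0.0205 0.9997]
lower near +y corner side [322.0547 251.1146] -y [348.8281 224.7412]
lower near +y corner side [321.4601 256.0334] -y [347.9642 229.6389]
stick near end sides [array([342.2254, 221.8461]), array([342.9356, 217.4011]), array([316.1711, 246.8678]), array([316.641 , 242.3929])]
```

```bash
python3 - <<'E'
from h import *
W=dict(np.load("pics/w20.npz"))
i=W["img"]
crop(i,170,35,240,75,8,"pics/z1.png");crop(i,330,35,400,75,8,"pics/z2.png")
a=cv2.imread("pics/z1.png");b=cv2.imread("pics/z2.png");cv2.imwrite("pics/z.png",np.vstack([a,b]))
for x in(-.095,.095):print([proj(W,[*cw(x,.0637-x*.0022 if z==.07 else .0637),z]) for z in(.07,.072)])
E
```

```text
[array([191.39052609,  58.07842077]), array([190.89391423,  57.99854732])]
[array([373.31458163,  57.65823871]), array([373.85327621,  57.13500609])]
```

View pics/z.png

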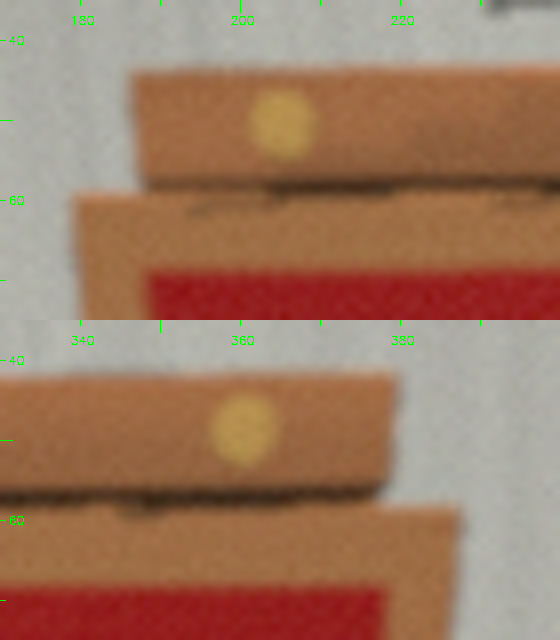

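```bash
python3 - <<'E'
from h import *
go(*cw(0,-.24),.15,-.085)
E
```

```text
shift [ 0.1481 -0.1776  0.002 ] turn -0.0038 | cur jaw -0.089 pos [ 0.5246 -0.073   0.2979] axis [-3.6e-03 -4.0e-04 -1.0e+00] q7 -0.459 t 24.3
```

>>> apply_moves:
  targets:
    - [0, -0.03, 0, 0]
    - [0, -0.07, 0, 0]
    - [0, -0.11, 0, 0]
    - [0, -0.15, 0, 0]
    - [0.02, -0.178, 0.002, 0]
    - [0.05, -0.178, 0.002, 0]
    - [0.09, -0.178, 0.002, 0]
    - [0.13, -0.178, 0.002, 0]
    - [0.145, -0.178, 0.002, 0]
    - [0.145, -0.178, 0.002, 0]

```text
clock: 25.13
position: [0.5081, -0.249, 0.1498]
tool_rot: [0.703, 0.032, 0.71, -0.03]
force: [-0.6, -0.1, -0.0]
grip_width: 0.0854
```

```bash
python3 - <<'E'
from h import *
c=cam("wrist");cv2.imwrite("pics/w21.png",c["img"]);np.savez("pics/w21.npz",**c)
crop(c["img"],100,0,470,130,2,"pics/w21a.png")
for x in(-.08,.079):print([proj(c,[*cw(x,-.058),z]) for z in(.036,.052)])
E
```

```text
[array([164.62114669, -57.77671435]), array([155.4826111 , -70.82189554])]
[array([405.1419293 , -59.89798222]), array([414.5619104 , -73.22023425])]
```

View pics/w21a.png

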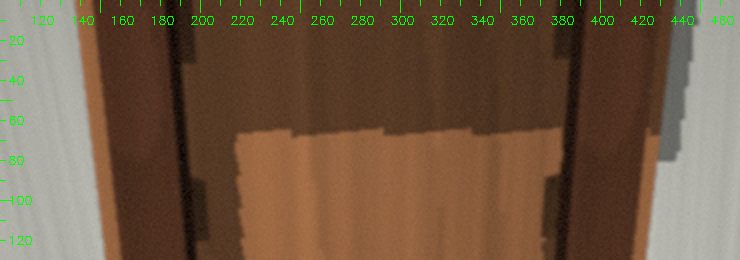

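>>> apply_moves:
  targets:
    - [-0.03, 0.02, 0, 0]
    - [-0.06, 0.045, 0, 0]
    - [-0.08, 0.065, 0, 0]
    - [-0.08, 0.065, 0, 0]
    - [-0.08, 0.065, 0, 0]
    - [-0.08, 0.065, 0, 0]

```text
clock: 25.68
position: [0.5177, -0.1855, 0.2353]
tool_rot: [0.707, 0.03, 0.706, -0.032]
force: [-0.3, 0.1, 0.5]
grip_width: 0.0853
```

```bash
python3 - <<'E'
from h import *
c=cam("wrist");cv2.imwrite("pics/w22.png",c["img"]);np.savez("pics/w22.npz",**c)
crop(c["img"],140,20,410,130,3,"pics/w22a.png")
for x in(-.08,.079):print([proj(c,[*cw(x,-.058),z]) for z in(.036,.052)])
E
```

```text
[array([195.57877436,  64.04852983]), array([191.2536354 ,  61.65800839])]
[array([359.56299548,  63.43954711]), array([363.64829881,  61.01710754])]
```

View pics/w22a.png

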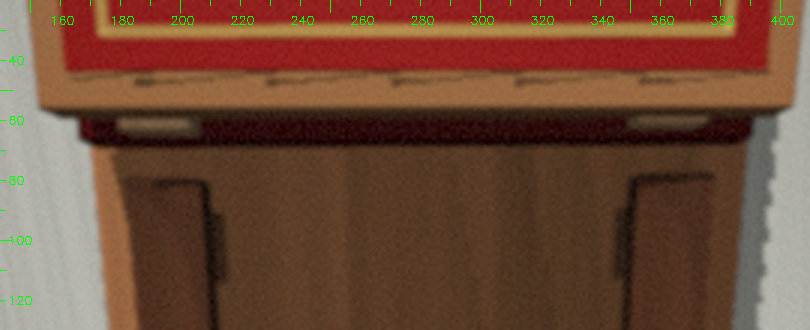

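```bash
python3 - <<'E'
from h import *
c=cam("scene");a=cv2.imread("pics/scene0.png");d=cv2.absdiff(a,c["img"]).max(2)
for n,(x0,y0,x1,y1) in dict(ball=(345,175,372,202),hub=(408,178,440,210),finA=(273,250,297,282),teal=(380,250,415,298),purple=(448,260,500,290),finB=(124,188,150,220)).items():print(n,(d[y0:y1,x0:x1]>40).sum())
s=robot.state();print(s["clock"],s["force"]);robot.sign_off()
E
```

```text
ball 0
hub 0
finA 9
teal 0
purple 0
finB 0
25.7833 [-0.62565741 -0.66232692 -0.59482339]
the job is handed in; nothing more can be done
```

The stack is built and the job is handed in at 25.8 s. Both sticks are on the lower panel, and the lacquered panel is on the sticks against the fence.

- **Sticks:** I measured them after laying, at about −80 mm and +79 mm along the lower panel, within about 1 mm of centred across it and within 0.005 rad of square. After the push I could still see both stick ends where they should be under the upper panel.
- **Sliding the panel:** I pushed its rear long edge with the two open fingertips, steering about 5 mm sideways on the way, until the force rose to 8 N at the fence. The fingers only touched that edge and never the wet face.
- **Change of plan:** I first meant to square the panel from its near end, but a wrist joint came too close to its limit there. I backed off without touching anything.
- **Final position of the upper panel:** it is within 0.5 mm lengthwise and within 0.003 rad of the lower panel, at the expected height. The fitted tilt was about 0.02 rad, which is about what that measurement can resolve.
- **Disagreements:**
  - The fence and runners measure about 0.006–0.008 rad off the panel's direction, so the panel's far end may stand about 1 mm off the fence.
  - The upper panel sits about 3.7 mm nearer the fence than the lower one, because the lower panel lies short of the fence.
- **Bystanders:** the before-and-after scene comparison showed no change at the ball, hub, second finial, turquoise stick and purple stick. A few pixels changed near the first finial, which I take to be a shadow.
- **Lower panel:** I saw no sign that it moved, but it was mostly hidden at the end and I did not measure it again.

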